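# Dress the table with recharged candles

## Robot

A 6-joint arm with a two-finger parallel gripper is mounted at the origin on the work surface; the furniture and walls round the work are solid. World frame = base frame: x ahead of the robot, y to its left, z up, the work surface at z = 0. Lengths are in m, angles in rad, forces in N, time in s.
With the tool pointing down it reaches from about 0.3 to 0.775 m from the base axis. Payload 14.6 kg.
Tool frame: the origin (TCP) lies at the centre of the arm's flange, where the gripper is bolted on; the fingertips stand 199 mm ahead of it and the grasp point (between the pads) lies ctrl.tcp_to_grasp ahead of it (ctrl.tcp_to_grasp is the distance from the TCP to the grasp point, in m); z points along the fingers, y is the line along which they close (so a half turn about z gives the same grasp; the last joint's range is limited). The gripper opens to 94 mm and grips with 3 to 60 N. Pads are 16 mm wide; open, the fingers measure 119 mm over their backs; the gripper's body (75 mm by 177 mm) begins 78 mm behind the grasp point.
Start: joints at [-1.244, 0.3, 1.521, -0, 1.321, -0.067], TCP at [0.211, -0.508, 0.405] pointing down, gripper open.
Joint ranges: [-3.03, 3.03], [-0.79, 2.21], [0.23, 2.52], [-1.04, 4.18], [0, 3.07], [-2.55, 2.55]. Speed limits (rad/s): [2.22, 2.22, 2.57, 3.14, 3.14, 3.14].

## Interface

Orientations are given as [roll, pitch, yaw] about the fixed x, y, z axes, in that order (R = Rz(yaw) Ry(pitch) Rx(roll)).
In Python, from station import ctrl gives the robot as it stands. The module is installed in compiled form; this text tells all that it offers.
- The arm moves only by the shell command python3 -m jog 'ROWS' [OPENING] [FORCE]. ROWS is JSON, a list of rows, each a list of 6 numbers: the shift along the tool's x, y, z in cm, then the turn, a rotation vector about the tool's x, y, z in rad. In form: [[tx, ty, tz, ax, ay, az], ...]. A call has 1 to 8 rows; each row is the pose to reach, as a shift and turn from the pose commanded when the call began, along the tool's axes at that moment; what a row does not reach only later rows make up. A row lasts 1/10 s, in which the tool goes at most 50 mm and 8.59 degrees, less where a joint would pass 70% of its speed; a pose out of reach is approached as far as the arm can. A call with a gripper value outside its range is refused whole. OPENING is the opening in per cent of the stroke, from 0 (shut) to 100 (fully open), set as the call begins (- or left out, the last holds). The fingers move at their own pace and stop on an object; FORCE is the grip in N (left out, the last holds). Time passes only in rows, so rows that repeat a pose let the fingers close. It gives the time, the measured TCP pose, the force, the opening and the grip force at its end, in the units of the state.
- ctrl.get_obs(): the state, without advancing time (a new reading comes with each control period).
- ctrl.camera(name): name is "side" or "top"; returns a dict with "img" (384x512x3 uint8, blue, green, red), "intrinsics" (3x3 intrinsics, pixels), "R" (3x3) and "t" (3): a world point X has camera coordinates R X + t. Camera axes: x right, y down, z forward; pixel columns grow to the right and rows downward; lengths in m; the calibration is good to about 2 mm. A picture is of the moment at which its call begins. There is no depth.
- ctrl.hand_in(): hands the job in; it is judged then, once.
The state is a dict: "time_s": time; "qpos": joint angles; "joint_vel": joint speeds; "tau": joint torques, N m; "ee_pos": TCP position; "eef_rot": TCP orientation; "force": force on the tool from outside, world axes, zero at the start; "moment": the same for the moment, N m; "grip_width": finger opening in m; "grip_force": force on a finger pad.
Only numpy, scipy, OpenCV 4.12 (cv2) and the standard library are available. Lean on these libraries where they do the work, as an engineer would, in place of code of your own. Each camera call takes 0.05 s, during which the arm holds its last target. There are 200 camera calls.

## Task

Set out the recharged candles for the evening: for every candle in the charging dock, push it out with its spring ejector and stand it in the cup of a candle holder, one candle to a holder, then carry that holder, candle and all, and set it flat into a recess of the wooden table tray. A holder must have its candle before it goes into the tray, so any spare holder stays off the tray, and leave the things on the table behind the work where they are.

Things in the scene. Friction and masses are not known exactly. Their poses are not given: they have to be found in the camera images.
- dock: Fixed black charging dock. Origin: underside, middle of the line of bay mouths; x points into the hood. x 0..125 mm: hood, three bays 47 mm wide at y +70, 0, -70 mm (bays 1, 2, 3), clear roof with top 107 mm above the table. x -95..0: open apron, 8 mm high like the bay floors, with a 7 mm lip at its front edge. Width 233 mm. Candles stand 16 mm behind the bay mouths, too deep to grip. The table has a 1.5 mm step up at x = 0.527.
- ejector1_tab (a point): Middle of the grey tab of bay 1's spring ejector, above the roof: 16 mm thick (x), 26 mm wide (y), 110 to 138 mm above the table; axes as the dock's, at rest at x = 100 mm there. Push it from behind 85 mm in the dock's -x (spring 1.5 to 5 N; it returns when let go): the candle is then left standing on the apron, its axis 48 mm before the bay mouth. The slide pushes, never pulls.
- ejector2_tab (a point): Middle of the grey tab of bay 2's spring ejector, above the roof: 16 mm thick (x), 26 mm wide (y), 110 to 138 mm above the table; axes as the dock's, at rest at x = 100 mm there. Push it from behind 85 mm in the dock's -x (spring 1.5 to 5 N; it returns when let go): the candle is then left standing on the apron, its axis 48 mm before the bay mouth. The slide pushes, never pulls.
- ejector3_tab (a point): Middle of the grey tab of bay 3's spring ejector, above the roof: 16 mm thick (x), 26 mm wide (y), 110 to 138 mm above the table; axes as the dock's, at rest at x = 100 mm there. Push it from behind 85 mm in the dock's -x (spring 1.5 to 5 N; it returns when let go): the candle is then left standing on the apron, its axis 48 mm before the bay mouth. The slide pushes, never pulls.
- candle1_mid (a point): Centre, half-way up the body, of rechargeable candle 1 (may be absent): white upright cylinder 40 mm across, 84 mm high, 0.09 kg, with a small soft flame standing 7 mm higher. Starts in bay 1. z is its axis, up when it stands.
- candle2_mid (a point): Centre, half-way up the body, of rechargeable candle 2 (may be absent): white upright cylinder 40 mm across, 84 mm high, 0.09 kg, with a small soft flame standing 7 mm higher. Starts in bay 2. z is its axis, up when it stands.
- candle3_mid (a point): Centre, half-way up the body, of rechargeable candle 3 (may be absent): white upright cylinder 40 mm across, 84 mm high, 0.09 kg, with a small soft flame standing 7 mm higher. Starts in bay 3. z is its axis, up when it stands.
- holder1_handle (a point): Grip point of loose steel candle holder 1 (0.3 kg; the three are alike), on its upright handle plate, 110 mm above its underside: plate 10 mm thick along the holder's x, 40 mm wide along y, top at 125 mm. Axes are the holder's: x runs from handle to cup, z up. Foot: a plate 120 x 64 x 6 mm (x, y, z).
- holder1_seat (a point): Where a candle's centre comes when it stands in the cup of holder 1: on the cup's axis, 70 mm from the handle plate's middle along the holder's x, 48 mm above its underside. The cup is 49 mm wide inside, a little wider at the rim; its floor is 6 mm and its rim 24 mm above the underside. Axes as the holder's.
- holder1_foot (a point): Centre of the underside of holder 1: 46 mm from the handle plate's middle along the holder's x, 110 mm below the grip point.
- holder2_handle (a point): Grip point of loose steel candle holder 2 (0.3 kg; the three are alike), on its upright handle plate, 110 mm above its underside: plate 10 mm thick along the holder's x, 40 mm wide along y, top at 125 mm. Axes are the holder's: x runs from handle to cup, z up. Foot: a plate 120 x 64 x 6 mm (x, y, z).
- holder2_seat (a point): Where a candle's centre comes when it stands in the cup of holder 2: on the cup's axis, 70 mm from the handle plate's middle along the holder's x, 48 mm above its underside. The cup is 49 mm wide inside, a little wider at the rim; its floor is 6 mm and its rim 24 mm above the underside. Axes as the holder's.
- holder2_foot (a point): Centre of the underside of holder 2: 46 mm from the handle plate's middle along the holder's x, 110 mm below the grip point.
- holder3_handle (a point): Grip point of loose steel candle holder 3 (0.3 kg; the three are alike), on its upright handle plate, 110 mm above its underside: plate 10 mm thick along the holder's x, 40 mm wide along y, top at 125 mm. Axes are the holder's: x runs from handle to cup, z up. Foot: a plate 120 x 64 x 6 mm (x, y, z).
- holder3_seat (a point): Where a candle's centre comes when it stands in the cup of holder 3: on the cup's axis, 70 mm from the handle plate's middle along the holder's x, 48 mm above its underside. The cup is 49 mm wide inside, a little wider at the rim; its floor is 6 mm and its rim 24 mm above the underside. Axes as the holder's.
- holder3_foot (a point): Centre of the underside of holder 3: 46 mm from the handle plate's middle along the holder's x, 110 mm below the grip point.
- tray_recess1 (a point): Centre of the floor of recess 1 of the fixed wooden table tray (140 x 240 mm): 128 mm long (point x) by 72 mm wide (point y), 6 mm above the table, rails round it 10 mm higher than its floor. Takes one holder foot, long side along x, handle at either end.
- tray_recess2 (a point): Centre of the floor of recess 2 of the fixed wooden table tray (140 x 240 mm): 128 mm long (point x) by 72 mm wide (point y), 6 mm above the table, rails round it 10 mm higher than its floor. Takes one holder foot, long side along x, handle at either end.
- tray_recess3 (a point): Centre of the floor of recess 3 of the fixed wooden table tray (140 x 240 mm): 128 mm long (point x) by 72 mm wide (point y), 6 mm above the table, rails round it 10 mm higher than its floor. Takes one holder foot, long side along x, handle at either end.
- salt: Loose bystander: salt shaker, behind the work; leave it alone.
- lime: Loose bystander: lime, behind the work; leave it alone.
- tumbler: Loose bystander: tumbler, behind the work; leave it alone.

How it is judged:
By the outcome, as a careful person would: the job done as asked, in the order asked, and still so for the second after the job is handed in, with the robot touching nothing.
Of candle1, candle2, candle3 only 2 to 3 are there at a start; the rules pass over those that are not, and their reading is None.
At some moment in a run one of holder1, holder2, holder3 may be knocked a few centimetres aside while the robot is not near it.
It also fails if it takes over 210 s, if anything falls off the work surface, if the arm or the gripper's body presses on something with over 40 N, if the wrist force passes 120 N, or if a joint passes its speed limit or range.

## Working session

There is one attempt and no reset: what is moved stays moved. The work goes in short steps, Python scripts to look and compute and a shell command to move; the robot and the scene stay as the last step left them, time stands still between calls to the robot, and variables do not carry over. Pictures are saved under pics/ and viewed, at most 14 in all, crops included, and the job is handed in when it is done.

```bash
mkdir -p pics; ls
python3 - <<'E'
from station import ctrl
import cv2
print(ctrl.tcp_to_grasp, ctrl.get_obs())
for n in ("side","top"):
    c=ctrl.camera(n); cv2.imwrite(f"pics/{n}0.png",cv2.resize(c["img"],None,fx=1.5,fy=1.5)); cv2.imwrite(f"raw_{n}0.png",c["img"])
    print(n,c["intrinsics"],c["R"],c["t"], -c["R"].T@c["t"])
E
```

```text
pics
0.1804 {'time_s': 0.0, 'qpos': array([-1.24361353e+00,  3.00476508e-01,  1.52155989e+00,  3.22510805e-05,
        1.32071779e+00, -6.65953317e-02]), 'joint_vel': array([-0.00046943,  0.00106475,  0.0003246 ,  0.00080038,  0.00101996,
        0.00216257]), 'tau': array([ 2.64262766e-03, -5.31805658e+01, -3.52736878e+01,  7.09651038e-02,
        2.43651151e-02, -9.50523577e-05]), 'ee_pos': array([ 0.21101673, -0.50787891,  0.4040922 ]), 'eef_rot': array([-3.14043578e+00, -1.08464342e-04,  3.93770068e-01]), 'force': array([-1.12503826, -1.10964498,  0.43392819]), 'moment': array([ 0.01358026, -0.00946181, -0.00988071]), 'grip_force': 0.0, 'grip_width': 0.0937235342618498}
side [[395.39454712   0.         258.84688916]
 [  0.         395.39454712 194.73870322]
 [  0.           0.           1.        ]] [[-9.96759506e-01 -8.04392408e-02  1.27402236e-04]
 [-4.36294494e-02  5.39300533e-01 -8.40982406e-01]
 [ 6.75792781e-02 -8.38262766e-01 -5.41062452e-01]] [0.61351943 0.11180318 1.22762038] [0.53344754 1.01812398 0.75816564]
top [[448.10843668   0.         251.01683933]
 [  0.         448.10843668 193.7150609 ]
 [  0.           0.           1.        ]] [[ 0.00610483 -0.9999023  -0.01257482]
 [-0.99416851 -0.00471494 -0.10773462]
 [ 0.10766481  0.01315919 -0.99410016]] [2.27694257e-04 6.13256083e-01 1.20523590e+00] [ 0.479917   -0.01274079  1.26419697]
```

View pics/side0.png

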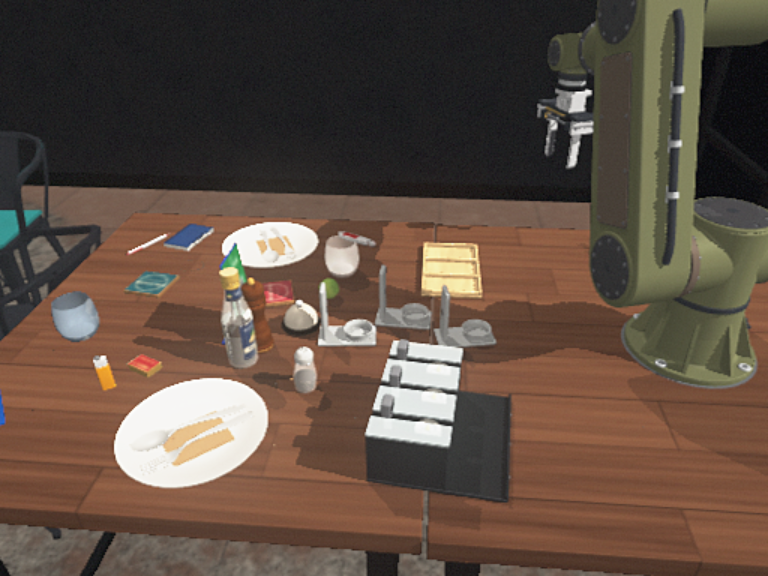

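View pics/top0.png

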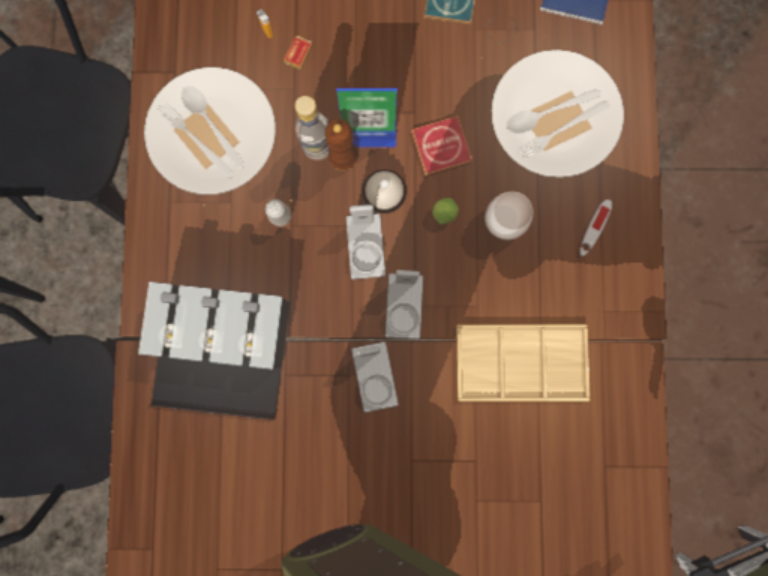

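Run:
```python
import cv2
a=cv2.imread("raw_top0.png")
cv2.imwrite("pics/c1.png",cv2.resize(a[125:285,85:285],None,fx=4,fy=3.75,interpolation=cv2.INTER_CUBIC)[:600])
```

```text
(no output)
```

View pics/c1.png

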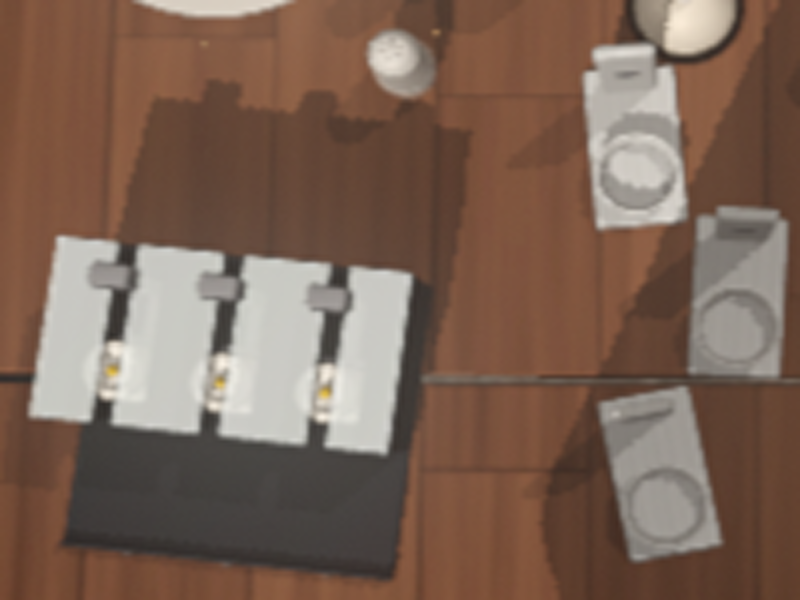

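The top view shows all three bays occupied, with flames in the roof slots at crop pixels (112,370), (220,382) and (325,392). The tabs are at (110,275), (220,287) and (328,298). The holder cups are at (638,172), (738,327) and (665,505), with each handle on the far side.

```bash
cat > h.py <<'E'
from station import ctrl
import cv2, numpy as np
def cast(c,px,z):
    px=np.atleast_2d(np.asarray(px,float)); K=c["intrinsics"]; R=c["R"]; o=-R.T@c["t"]
    d=np.c_[px,np.ones(len(px))]@np.linalg.inv(K).T@R
    return o+d*((z-o[2])/d[:,2])[:,None]
def proj(c,X):
    p=(np.atleast_2d(X)@c["R"].T+c["t"])@c["intrinsics"].T
    return p[:,:2]/p[:,2:]
def rect(c,cnt,z):
    w=cast(c,np.asarray(cnt).reshape(-1,2),z)[:,:2]
    return cv2.minAreaRect((w*1000).astype(np.float32))
def axis(r):   # long-axis angle, lengths (mm), centre
    b=cv2.boxPoints(r); e=[b[1]-b[0],b[2]-b[1]]; e.sort(key=np.linalg.norm)
    return np.array(r[0]),e[1]/np.linalg.norm(e[1]),np.linalg.norm(e[1]),np.linalg.norm(e[0])
def comps(mask,amin,amax):
    cs,_=cv2.findContours(mask.astype(np.uint8),cv2.RETR_EXTERNAL,cv2.CHAIN_APPROX_NONE)
    return [k for k in cs if amin<cv2.contourArea(k)<amax]
def holders(c):
    """(seat xy, handle xy, yaw) of bare holders from the top view, m"""
    hsv=cv2.cvtColor(c["img"],cv2.COLOR_BGR2HSV); m=(hsv[...,1]<70)&(hsv[...,2]>60)
    m[:, :200]=0; m[:,300:]=0; m[:125]=0; m[285:]=0
    out=[]
    for k in comps(m,500,2500):
        ce,a,L,W=axis(rect(c,k,.007))
        if a[0]>0:a=-a                       # handle far from the robot
        front=ce+a*L/2; f=front-a*60
        out.append(dict(foot=f/1000,seat=(f+24*a)/1000,handle=(f-46*a)/1000,yaw=np.arctan2(a[1],a[0]),LW=(L,W)))
    return out
def go(x,y,z,yaw):
    """row (tool axes, cm/rad) that takes the grasp point to x,y,z with yaw"""
    o=ctrl.get_obs(); p=o["ee_pos"]; ya=o["eef_rot"][2]
    d=np.array([x,y,z+ctrl.tcp_to_grasp])-p; s,k=np.sin(ya),np.cos(ya)
    dy=(yaw-ya+np.pi)%(2*np.pi)-np.pi
    return np.round([100*(d[0]*k+d[1]*s),100*(d[0]*s-d[1]*k),-100*d[2],-dy],2)
E
python3 - <<'E'
from h import *
np.set_printoptions(precision=4,suppress=True)
c=ctrl.camera("top"); s=ctrl.camera("side")
H=holders(c)
for h in H: print({k:np.round(v,4) for k,v in h.items()})
cr=lambda u,v:(u/4+84.6,v/3.75+124.6)
roof=cast(c,[cr(57,236),cr(413,272),cr(388,455),cr(30,416)],.107)
print("roof",roof[:,:2],np.linalg.norm(roof-np.roll(roof,1,0),axis=1))
tabs=cast(c,[cr(110,268),cr(220,280),cr(328,291)],.138); print("tabs",tabs[:,:2])
ap=cast(c,[cr(63,547),cr(392,579)],.01); print("apron front",ap)
fl=cast(c,[cr(112,370),cr(220,382),cr(325,392)],.097); print("flames",fl[:,:2])
hsv=cv2.cvtColor(c["img"],cv2.COLOR_BGR2HSV)
m=(hsv[...,0]>12)&(hsv[...,0]<30)&(hsv[...,2]>140)&(hsv[...,1]>50); m[:200]=0; m[:,:290]=0; m[290:]=0; m[:,410:]=0
k=max(comps(m,500,1e5),key=cv2.contourArea); t=axis(rect(c,k,.016)); print("tray",t)
# overlay
yd=np.arctan2(*(roof[0]-roof[1])[:2][::-1])-np.pi/2; ctr=roof[:,:2].mean(0); ax=np.array([np.cos(yd),np.sin(yd)]); O=ctr-ax*.0625
print("dock O",O,"yaw",yd)
g=cv2.resize(s["img"],None,fx=3,fy=3); g2=cv2.resize(c["img"],None,fx=3,fy=3)
P=[]
n=np.array([-ax[1],ax[0]])
for yy in(.07,0,-.07): P+=[[*(O+ax*.1+n*yy),.138],[*(O-ax*.048+n*yy),.008]]
for yy in(.1165,-.1165): P+=[[*(O-ax*.095+n*yy),.008],[*(O+n*yy),.107],[*(O+ax*.125+n*yy),.107]]
for h in H: P+=[[*h["seat"],.024],[*h["handle"],.125]]
al=t[1]; pl=np.array([-al[1],al[0]])
for a_ in(-120,120):
  for b_ in(-70,70): P.append([*((t[0]+a_*al+b_*pl)/1000),.016])
for cc,gg in((s,g),(c,g2)):
  for q in proj(cc,P): cv2.drawMarker(gg,tuple(int(v*3+1) for v in q),(0,0,255),cv2.MARKER_CROSS,14,1)
cv2.imwrite("pics/o_side.png",g[450:1020,660:1160]); cv2.imwrite("pics/o_top.png",g2[390:870,260:1060])
E
```

```text
{'foot': array([0.4784, 0.0373]), 'seat': array([0.464 , 0.0565]), 'handle': array([0.5059, 0.0004]), 'yaw': np.float32(2.212), 'LW': array([254.2175, 204.2161], dtype=float32)}
{'foot': array([0.6944, 0.0279]), 'seat': array([0.6711, 0.0332]), 'handle': array([0.7393, 0.0176]), 'yaw': np.float32(2.9163), 'LW': array([193.7033,  95.2262], dtype=float32)}
roof [[0.6196 0.4003]
 [0.5955 0.1668]
 [0.4694 0.1802]
 [0.4946 0.4125]] [0.1256 0.2348 0.1268 0.2336]
tabs [[0.5942 0.3545]
 [0.5864 0.2843]
 [0.5793 0.2155]]
apron front [[0.3995 0.4208 0.01  ]
 [0.3778 0.1915 0.01  ]]
flames [[0.527  0.3638]
 [0.519  0.2927]
 [0.5125 0.2239]]
tray (array([ 483.9442, -265.9026]), array([ 0.0054, -1.    ], dtype=float32), np.float32(245.331), np.float32(140.26503))
dock O [0.4826 0.2963] yaw -0.10275595741454313
```

View pics/o_side.png

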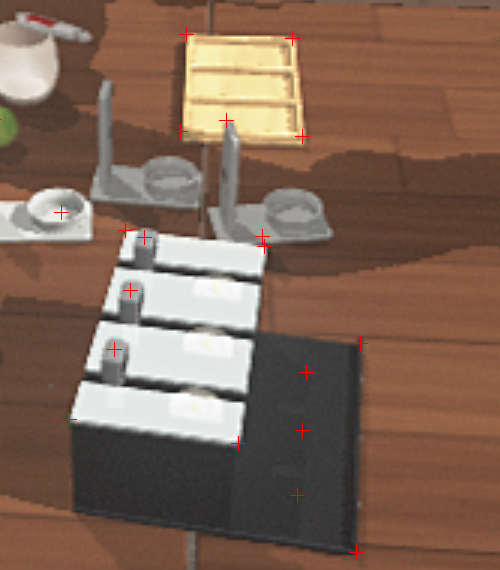

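View pics/o_top.png

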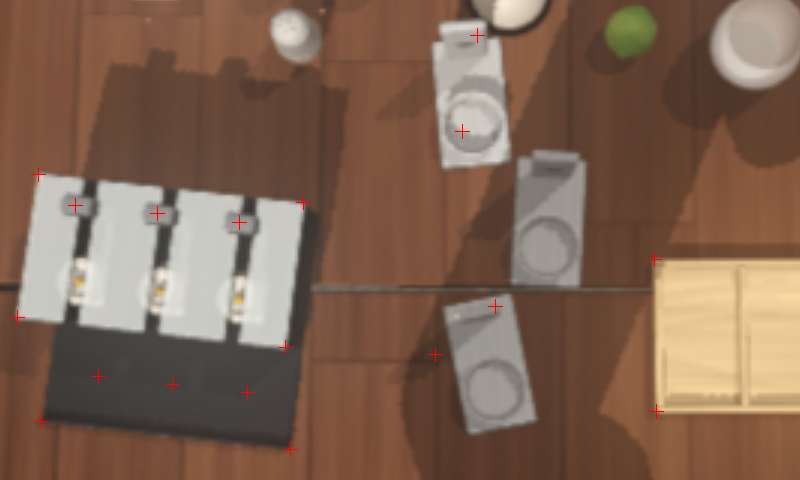

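Side and top overlays: the dock model lands on the tabs, roof corners and apron corners, and the tray corners fit within about 2 px. The holder mask merged with the table seam and the dish, so I'll fix that. First I'll move behind tab 1.

```bash
cat >> h.py <<'E'
O=np.array([.4826,.2963]); YD=-.103; AX=np.array([np.cos(YD),np.sin(YD)]); N=np.array([-AX[1],AX[0]])
def dock(x,y): return O+AX*x+N*y
def plan(*T):
    """rows leading from target to target (x,y,z of grasp point, yaw)"""
    o=ctrl.get_obs(); p=o["ee_pos"]-[0,0,ctrl.tcp_to_grasp]; ya=o["eef_rot"][2]
    for t in T:
        d=np.array(t[:3])-p; s,k=np.sin(ya),np.cos(ya); dy=(t[3]-ya+np.pi)%(2*np.pi)-np.pi
        n=int(np.ceil(max(np.linalg.norm(d)/.05,abs(dy)/.149)))
        print("row",np.round([100*(d[0]*k+d[1]*s),100*(d[0]*s-d[1]*k),-100*d[2],-dy],2),"n>=",n)
        p=np.array(t[:3]);ya=t[3]
def holders(c):
    hsv=cv2.cvtColor(c["img"],cv2.COLOR_BGR2HSV); m=((hsv[...,1]<60)&(hsv[...,2]>70)).astype(np.uint8)
    m[:, :200]=0; m[:,300:]=0; m[:125]=0; m[285:]=0
    m=cv2.morphologyEx(m,cv2.MORPH_OPEN,np.ones((5,5),np.uint8)); out=[]
    for k in comps(m,500,2500):
        ce,a,L,W=axis(rect(c,k,.007))
        if a[0]>0:a=-a
        f=ce+a*(L/2-60)
        out.append(dict(foot=f/1000,seat=(f+24*a)/1000,handle=(f-46*a)/1000,yaw=np.arctan2(a[1],a[0]),LW=(L,W)))
    return out
E
python3 - <<'E'
from h import *
c=ctrl.camera("top")
for h in holders(c): print({k:np.round(v,4) for k,v in h.items()})
b=dock(.15,.07); plan((.33,-.27,.22,YD),(.48,.03,.22,YD),(.63,.3,.22,YD),(*b,.22,YD),(*b,.136,YD))
print(ctrl.get_obs()["eef_rot"])
E
```

```text
{'foot': array([0.4555, 0.007 ]), 'seat': array([0.432, 0.002]), 'handle': array([0.5005, 0.0165]), 'yaw': np.float32(-2.9334), 'LW': array([121.3976,  65.1865], dtype=float32)}
{'foot': array([ 0.5858, -0.0469]), 'seat': array([ 0.5619, -0.0456]), 'handle': array([ 0.6318, -0.0494]), 'yaw': np.float32(3.0882), 'LW': array([130.2246,  65.6668], dtype=float32)}
{'foot': array([0.6966, 0.0273]), 'seat': array([0.6732, 0.0325]), 'handle': array([0.7416, 0.0175]), 'yaw': np.float32(2.9256), 'LW': array([190.4074,  94.3488], dtype=float32)}
row [ 20.11 -17.4    0.4    0.5 ] n>= 6
row [ 11.84 -31.38  -0.    -0.  ] n>= 7
row [ 12.14 -28.4   -0.    -0.  ] n>= 7
row [ 0.38 -5.12 -0.   -0.  ] n>= 2
row [ 0.  -0.   8.4 -0. ] n>= 2
[-3.14106664e+00 -2.70519161e-05  3.93826636e-01]
```

```bash
python3 -m jog '[[5,-4.3,0,0,0,0.14],[10,-8.6,0.2,0,0,0.28],[15,-13,0.3,0,0,0.42],[20.1,-17.4,0.4,0,0,0.5],[20.1,-17.4,0.4,0,0,0.5],[20.1,-17.4,0.4,0,0,0.5],[20.1,-17.4,0.4,0,0,0.5]]' 0 20
python3 -m jog '[[11.8,-31.4,0,0,0,0],[11.8,-31.4,0,0,0,0],[11.8,-31.4,0,0,0,0],[11.8,-31.4,0,0,0,0],[11.8,-31.4,0,0,0,0],[11.8,-31.4,0,0,0,0],[11.8,-31.4,0,0,0,0],[11.8,-31.4,0,0,0,0]]'
python3 -m jog '[[12.1,-28.4,0,0,0,0],[12.1,-28.4,0,0,0,0],[12.1,-28.4,0,0,0,0],[12.1,-28.4,0,0,0,0],[12.1,-28.4,0,0,0,0],[12.1,-28.4,0,0,0,0],[12.1,-28.4,0,0,0,0],[12.1,-28.4,0,0,0,0]]'
python3 - <<'E'
from h import *
b=dock(.15,.07); plan((*b,.22,YD),(*b,.136,YD),(*dock(.12,.07),.136,YD)); print(ctrl.get_obs()["qpos"])
E
```

```text
time_s: 0.95
ee_pos: [0.3306, -0.2684, 0.4009]
eef_rot: [3.141, -0.0, -0.103]
force: [-0.5, 0.0, 0.1]
grip_width: 0.0414
grip_force: 0.0
time_s: 1.75
ee_pos: [0.4818, 0.0316, 0.4002]
eef_rot: [-3.141, 0.0, -0.103]
force: [-0.1, -1.0, -0.1]
grip_width: 0.0005
grip_force: 0.0
time_s: 2.55
ee_pos: [0.6319, 0.2986, 0.3992]
eef_rot: [3.141, 0.001, -0.106]
force: [-0.1, -0.6, -0.3]
grip_width: 0.0004
grip_force: 0.0
row [ 0.16 -5.24 -0.12 -0.  ] n>= 2
row [ 0.  -0.   8.4 -0. ] n>= 2
row [-3.  0. -0. -0.] n>= 1
[ 3.89056130e-01  6.51806932e-01  1.02458297e+00 -2.15593994e-04
  1.46695868e+00  2.06588081e+00]
```

```bash
python3 -m jog '[[0.1,-2.6,0,0,0,0],[0.1,-5.2,0,0,0,0],[0.1,-5.2,4.2,0,0,0],[0.1,-5.2,8.3,0,0,0],[0.1,-5.2,8.3,0,0,0],[0.1,-5.2,8.3,0,0,0]]'
for i in 1 2 3; do python3 -m jog '[[-0.5,0,0,0,0,0],[-1,0,0,0,0,0],[-1,0,0,0,0,0]]'|grep -E "ee_pos|force: \["; done
```

```text
time_s: 3.15
ee_pos: [0.638, 0.3491, 0.3194]
eef_rot: [-3.141, -0.001, -0.108]
force: [-0.2, -0.1, 1.6]
grip_width: 0.0001
grip_force: 0.0
ee_pos: [0.6269, 0.352, 0.3196]
force: [-0.2, 0.4, 0.2]
ee_pos: [0.6169, 0.3532, 0.3179]
force: [-0.0, -0.3, -0.1]
ee_pos: [0.6071, 0.3541, 0.3177]
force: [1.2, 0.2, -0.5]
```

```bash
python3 -m jog '[[-0.6,0,0,0,0,0],[-1.2,0,0,0,0,0],[-1.8,0,0,0,0,0],[-2.4,0,0,0,0,0],[-3,0,0,0,0,0],[-3.6,0,0,0,0,0],[-4.2,0,0,0,0,0],[-4.2,0,0,0,0,0]]'
python3 -m jog '[[-0.6,0,0,0,0,0],[-1.2,0,0,0,0,0],[-1.8,0,0,0,0,0],[-2.4,0,0,0,0,0],[-3,0,0,0,0,0],[-3.6,0,0,0,0,0],[-4.1,0,0,0,0,0],[-4.1,0,0,0,0,0]]'
python3 - <<'E'
from h import *
o=ctrl.get_obs(); print((o["ee_pos"][:2]-O)@AX,(o["ee_pos"][:2]-O)@N)
c=ctrl.camera("top"); s=ctrl.camera("side")
cv2.imwrite("pics/p1.png",np.hstack([cv2.resize(c["img"][160:300,80:220],None,fx=2.8,fy=2.8),cv2.resize(s["img"][200:340,230:370],None,fx=2.8,fy=2.8)]))
E
```

```text
time_s: 4.85
ee_pos: [0.5652, 0.3586, 0.3177]
eef_rot: [3.141, 0.0, -0.106]
force: [2.3, -0.8, -1.9]
grip_width: 0.0008
grip_force: 1.4
time_s: 5.65
ee_pos: [0.5245, 0.3629, 0.3177]
eef_rot: [3.141, -0.0, -0.106]
force: [5.0, -1.2, -0.7]
grip_width: 0.0005
grip_force: 2.2
0.03480009816546177 0.07050891055246425
```

View pics/p1.png

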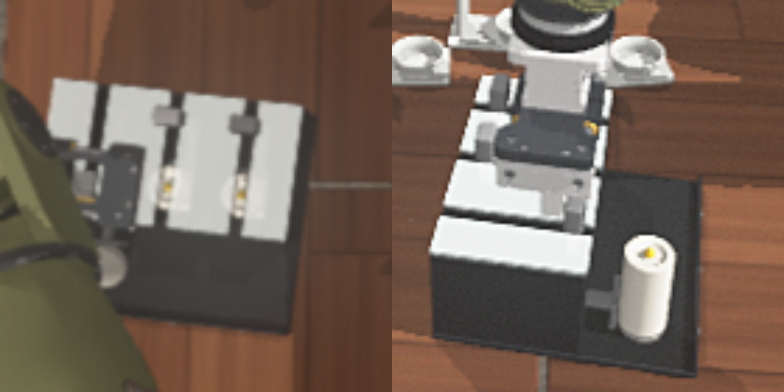

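The candle stands upright on the apron, with its top at about side raw pixel (321,290).

```bash
python3 -m jog '[[3,0,0,0,0,0],[6,0,0,0,0,0],[7,0,-5,0,0,0],[7,0,-9,0,0,0],[7,0,-9,0,0,0]]' 100 20
cat >> h.py <<'E'
def candle(s,px):
    """candle axis xy from its top disc in the side view: white blob near px"""
    x,y=px; g=s["img"]; hsv=cv2.cvtColor(g,cv2.COLOR_BGR2HSV); m=((hsv[...,1]<60)&(hsv[...,2]>120)).astype(np.uint8)
    k=[k for k in comps(m,150,4000) if cv2.pointPolygonTest(k,(float(x),float(y+8)),False)>=0]
    return k
E
python3 - <<'E'
from h import *
s=ctrl.camera("side")
t=cast(s,[(321.2,290.2)],.092)[0]; print("top pick",(t[:2]-O)@AX,(t[:2]-O)@N)
for k in candle(s,(321,292)):
    x,y,w,h=cv2.boundingRect(k); print(x,y,w,h)
    b=cast(s,[(x+w/2-.5,y+h-1)],.008)[0]; print("bottom edge",(b[:2]-O)@AX,(b[:2]-O)@N)
b=dock(-.047,.07); plan((*b,.2,YD),(*b,.068,YD))
E
```

```text
time_s: 6.25
ee_pos: [0.5945, 0.3553, 0.414]
eef_rot: [-3.136, -0.006, -0.106]
force: [0.2, 0.5, 0.8]
grip_width: 0.0372
grip_force: 0.0
top pick -0.046473250492016296 0.07215869115823412
311 284 20 38
bottom edge -0.05279374002598055 0.08808352324416278
row [-15.21   0.08   3.01  -0.  ] n>= 4
row [ 0.  -0.  13.2 -0. ] n>= 3
```

```bash
python3 -m jog '[[-5,0,0,0,0,0],[-10,0,1,0,0,0],[-15.2,0.1,3,0,0,0],[-15.2,0.1,7,0,0,0],[-15.2,0.1,11,0,0,0],[-15.2,0.1,14,0,0,0],[-15.2,0.1,16.2,0,0,0],[-15.2,0.1,16.2,0,0,0]]' 100 20
python3 -m jog '[[0,0,0,0,0,0],[0,0,0,0,0,0],[0,0,0,0,0,0],[0,0,0,0,0,0],[0,0,0,0,0,0],[0,0,0,0,0,0],[0,0,-1,0,0,0],[0,0,-2,0,0,0]]' 0 15
python3 - <<'E'
from h import *
c=ctrl.camera("top"); s=ctrl.camera("side")
for h in holders(c): print({k:np.round(v,4) for k,v in h.items()})
cv2.imwrite("pics/p2.png",np.hstack([cv2.resize(c["img"][110:290,200:300],None,fx=3,fy=3),cv2.resize(s["img"][190:350,240:370],None,fx=3.375,fy=3.375)]))
E
```

```text
time_s: 7.1
ee_pos: [0.4422, 0.37, 0.2418]
eef_rot: [3.137, 0.006, -0.106]
force: [0.7, 1.8, 0.3]
grip_width: 0.0937
grip_force: 0.0
time_s: 7.9
ee_pos: [0.4434, 0.3705, 0.2664]
eef_rot: [3.141, 0.0, -0.106]
force: [0.8, 0.2, -0.9]
grip_width: 0.0398
grip_force: 15.0
{'foot': array([0.455 , 0.0071]), 'seat': array([0.4316, 0.0022]), 'handle': array([0.5001, 0.0166]), 'yaw': np.float32(-2.9333), 'LW': array([121.8488,  65.8142], dtype=float32)}
{'foot': array([ 0.585 , -0.0468]), 'seat': array([ 0.5611, -0.0456]), 'handle': array([ 0.631 , -0.0491]), 'yaw': np.float32(3.0908), 'LW': array([131.3211,  65.9139], dtype=float32)}
{'foot': array([0.6967, 0.0273]), 'seat': array([0.6732, 0.0323]), 'handle': array([0.7416, 0.0176]), 'yaw': np.float32(2.9296), 'LW': array([190.1828,  93.9753], dtype=float32)}
```

View pics/p2.png

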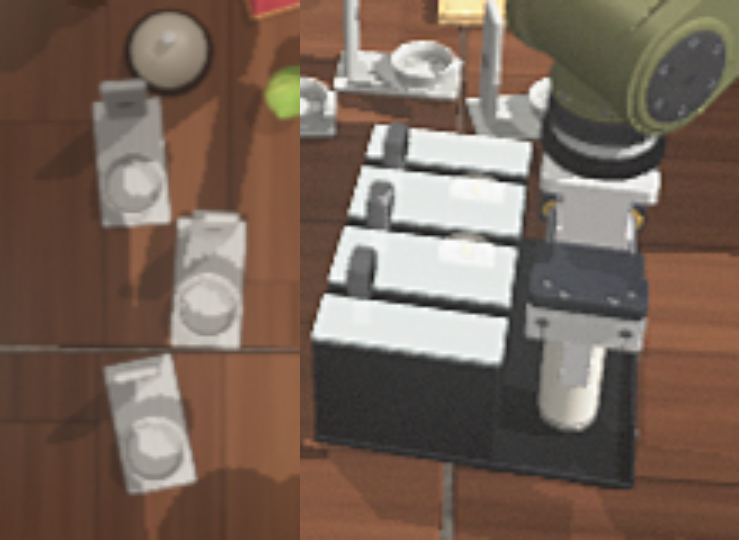

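Candle 1 is gripped (width 39.8 mm). All three holders are clear in the top view and none has moved. Next is the cup of the nearest holder.

Run:
```python
from h import *
print(ctrl.get_obs()["ee_pos"][2]-.1804)
plan((.44,.3,.2,YD),(.4316,.0022,.2,.208),(.4316,.0022,.075,.208))
```

```text
0.08720616701447448
row [  0.38   7.07 -11.28  -0.  ] n>= 3
row [ 2.23 29.71 -0.   -0.31] n>= 6
row [ 0.   0.  12.5 -0. ] n>= 3
```

```bash
python3 -m jog '[[0,0,-4,0,0,0],[0,2,-8,0,0,0],[0.4,7,-11.3,0,0,0],[0.4,7,-11.3,0,0,0]]'
python3 -m jog '[[0.4,5,0,0,0,-0.05],[0.8,10,0,0,0,-0.1],[1.2,15,0,0,0,-0.16],[1.6,20,0,0,0,-0.21],[2,25,0,0,0,-0.26],[2.2,29.7,0,0,0,-0.31],[2.2,29.7,0,0,0,-0.31],[2.2,29.7,0,0,0,-0.31]]'
python3 - <<'E'
from h import *
c=ctrl.camera("top"); s=ctrl.camera("side")
plan((.4316,.0022,.1,.208),(.4316,.0022,.067,.208))
for h in holders(c): print({k:np.round(v,4) for k,v in h.items()})
print(proj(s,[[.4316,.0022,.024]]),proj(s,[[.4316,.0022,.2+.03]]))
cv2.imwrite("raw_s3.png",s["img"]);cv2.imwrite("pics/p3.png",cv2.resize(s["img"][100:260,220:380],None,fx=3,fy=3))
E
```

```text
time_s: 8.4
ee_pos: [0.4399, 0.2982, 0.3822]
eef_rot: [-3.139, -0.004, -0.107]
force: [0.2, -0.6, -1.0]
grip_width: 0.04
grip_force: 15.0
time_s: 9.2
ee_pos: [0.4304, 0.0022, 0.3785]
eef_rot: [-3.141, 0.0, 0.201]
force: [0.0, 1.2, -0.8]
grip_width: 0.0395
grip_force: 15.0
row [ 0.08  0.16  9.81 -0.  ] n>= 2
row [ 0.   0.   3.3 -0. ] n>= 1
{'foot': array([ 0.5852, -0.0469]), 'seat': array([ 0.5612, -0.0457]), 'handle': array([ 0.6311, -0.0492]), 'yaw': np.float32(3.0909), 'LW': array([130.851 ,  65.7597], dtype=float32)}
{'foot': array([0.6966, 0.0273]), 'seat': array([0.6732, 0.0325]), 'handle': array([0.7416, 0.0175]), 'yaw': np.float32(2.9256), 'LW': array([190.4074,  94.3488], dtype=float32)}
[[317.15336232 218.2898605 ]] [[322.91112952 160.01992666]]
```

View pics/p3.png

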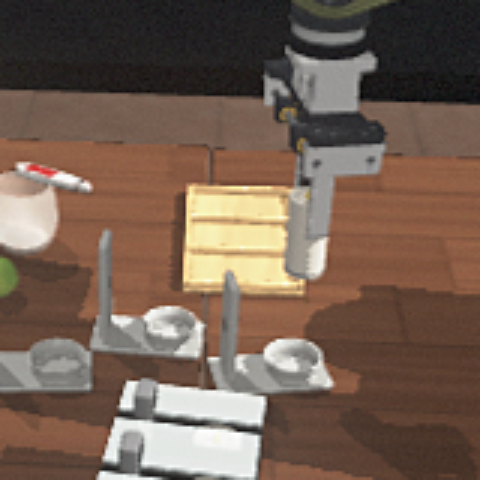

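The rim centre shows at crop (293,354) and is predicted at (291,355), so it agrees. Lowering.

```bash
python3 -m jog '[[0.1,0.1,4,0,0,0],[0.1,0.1,8,0,0,0],[0.1,0.1,10,0,0,0],[0.1,0.1,11,0,0,0],[0.1,0.1,12,0,0,0],[0.1,0.1,12.7,0,0,0],[0.1,0.1,13.1,0,0,0],[0.1,0.1,13.1,0,0,0]]'
python3 - <<'E'
from h import *
o=ctrl.get_obs(); print(o["ee_pos"][2]-.1804,o["force"])
s=ctrl.camera("side");cv2.imwrite("pics/p4.png",cv2.resize(s["img"][140:250,250:380],None,fx=4,fy=4))
E
```

```text
time_s: 10.1
ee_pos: [0.4324, 0.0024, 0.249]
eef_rot: [3.141, -0.004, 0.204]
force: [2.1, 2.0, 3.6]
grip_width: 0.0396
grip_force: 15.0
0.06862139389824157 [2.102744   1.98660153 3.62318018]
```

View pics/p4.png

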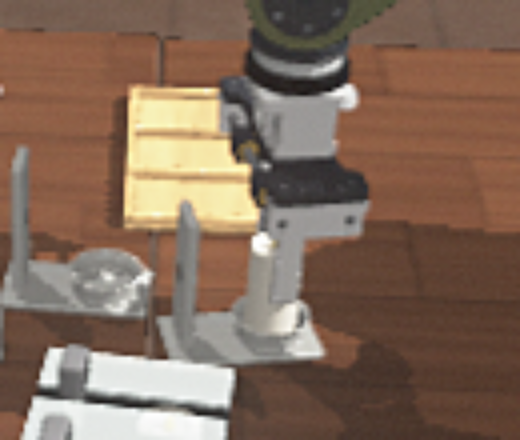

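Candle 1 is upright inside the cup rim (crop 270,320). I'll set it down and release, then turn toward the handle.

```bash
python3 -m jog '[[0,0,0.15,0,0,0],[0,0,0.2,0,0,0],[0,0,0.2,0,0,0]]' 
python3 -m jog '[[0,0,0,0,0,0],[0,0,0,0,0,0],[0,0,0,0,0,0],[0,0,0,0,0,0],[0,0,-3,0,0,0],[0,0,-7,0,0,0],[0,0,-11,0,0,0],[0,0,-13,0,0,0]]' 75
python3 -m jog '[[0,0,-1,0,0,-0.14],[0,0,-1,0,0,-0.28],[0,0,-1,0,0,-0.42],[0,0,-1,0,0,-0.56],[0,0,-1,0,0,-0.7],[0,0,-1,0,0,-0.84],[0,0,-1,0,0,-0.98],[0,0,-1,0,0,-1.12]]' 45
python3 - <<'E'
from h import *
ctrl.camera("side"); s=ctrl.camera("side");cv2.imwrite("raw_s5.png",s["img"])
hsv=cv2.cvtColor(s["img"],cv2.COLOR_BGR2HSV)
plan((.5001,.0166,.22,1.779),(.5001,.0166,.112,1.779))
# tray: rail edges in the top view, rectified at rail height
c=ctrl.camera("top"); X,Y=np.meshgrid(np.arange(.56,.40,-.001),np.arange(-.13,-.40,-.001),indexing="ij")
uv=proj(c,np.c_[X.ravel(),Y.ravel(),np.full(X.size,.016)]).astype(np.float32).reshape(*X.shape,2)
w=cv2.remap(c["img"],uv[...,0],uv[...,1],cv2.INTER_CUBIC); cv2.imwrite("pics/tray.png",cv2.resize(w,None,fx=2.9,fy=2.9))
E
```

```text
time_s: 10.45
ee_pos: [0.4326, 0.0025, 0.248]
eef_rot: [3.141, -0.005, 0.204]
force: [-2.5, 4.2, 19.6]
grip_width: 0.0394
grip_force: 15.0
time_s: 11.25
ee_pos: [0.4316, 0.002, 0.3788]
eef_rot: [3.141, -0.004, 0.204]
force: [1.0, -0.3, -0.1]
grip_width: 0.0706
grip_force: 0.0
time_s: 12.05
ee_pos: [0.4316, 0.002, 0.3856]
eef_rot: [-3.141, 0.0, 1.33]
force: [0.2, 0.6, -0.2]
grip_width: 0.0419
grip_force: 0.0
row [ 3.08  6.3  -1.48 -0.45] n>= 4
row [ 0.   0.  10.8 -0. ] n>= 3
```

View pics/tray.png

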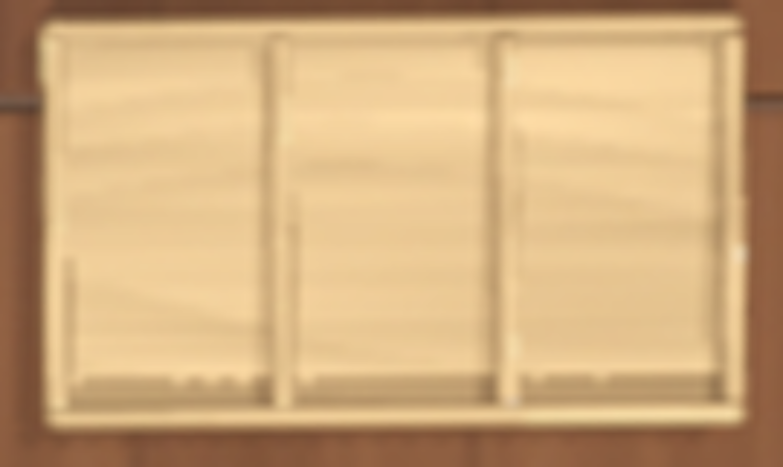

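Tray rectified: its outer edges give the centre as (0.4835,-0.265), the yaw as +0.008, and the recess spacing as 78 mm. Grasping the handle now.

```bash
python3 -m jog '[[0.8,1.6,-0.4,0,0,-0.12],[1.6,3.2,-0.8,0,0,-0.24],[2.4,4.8,-1,0,0,-0.36],[3.1,6.3,-1.5,0,0,-0.45],[3.1,6.3,2,0,0,-0.45],[3.1,6.3,6,0,0,-0.45],[3.1,6.3,9.3,0,0,-0.45],[3.1,6.3,9.3,0,0,-0.45]]' 45
python3 - <<'E'
from h import *
s=ctrl.camera("side");o=ctrl.get_obs(); print(o["force"]);plan((.5001,.0166,.112,1.779))
cv2.imwrite("pics/p6.png",cv2.resize(s["img"][140:250,250:380],None,fx=4,fy=4))
E
```

```text
time_s: 13.0
ee_pos: [0.4994, 0.0167, 0.2891]
eef_rot: [-3.135, -0.002, 1.77]
force: [-0.4, 0.0, 1.2]
grip_width: 0.0422
grip_force: 0.0
[ 0.35898957 -0.00715916  1.92404922]
row [-0.01 -0.   -0.06 -0.01] n>= 1
```

View pics/p6.png

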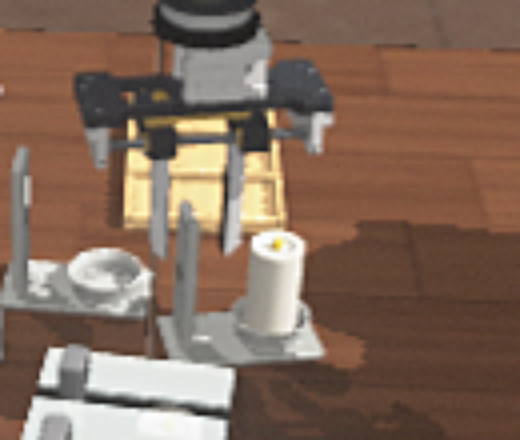

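The candle stands in the cup and the fingers straddle the handle plate. Closing and lifting.

```bash
python3 -m jog '[[0,0,0,0,0,0],[0,0,0,0,0,0],[0,0,0,0,0,0],[0,0,0,0,0,0],[0,0,0,0,0,0],[0,0,-0.5,0,0,0],[0,0,-1.5,0,0,0],[0,0,-2.5,0,0,0]]' 0 55
python3 -m jog '[[0,0,-2,0,0,0],[0,0,-4,0,0,0],[0,0,-5,0,0,0],[0,0,-5,0,0,0]]'
python3 - <<'E'
from h import *
o=ctrl.get_obs(); print(o["ee_pos"],o["eef_rot"],o["force"])
s=ctrl.camera("side")
cv2.imwrite("pics/p7.png",cv2.resize(s["img"][120:250,250:380],None,fx=4,fy=4))
t=1.579
plan((.5295,-.343,.19,t),(.5295,-.343,.13,t))
E
```

```text
time_s: 13.85
ee_pos: [0.5002, 0.0167, 0.3183]
eef_rot: [-3.141, -0.0, 1.774]
force: [0.1, 0.0, -3.1]
grip_width: 0.0097
grip_force: 55.0
time_s: 14.25
ee_pos: [0.5002, 0.0167, 0.3691]
eef_rot: [3.139, 0.001, 1.774]
force: [-0.2, 0.5, -3.8]
grip_width: 0.0098
grip_force: 55.0
[0.50023817 0.01667712 0.36907494] [3.13919915e+00 6.05665353e-04 1.77381052e+00] [-0.19776423  0.49175915 -3.82636422]
row [-35.82  -4.37  -0.26   0.19] n>= 8
row [ 0.  0.  6. -0.] n>= 2
```

View pics/p7.png

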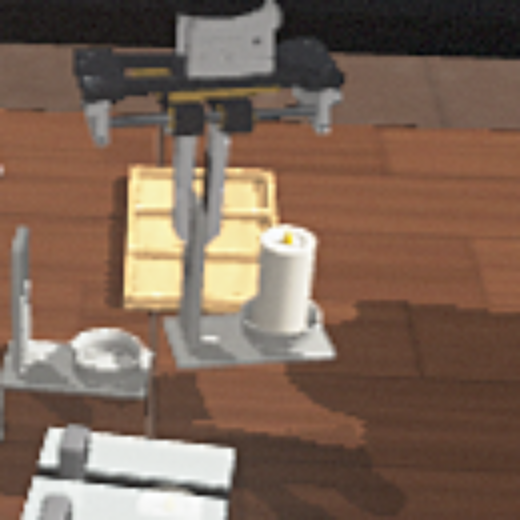

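Holder lifted level with the candle upright. Carrying it to recess 3 in gentle steps.

```bash
python3 -m jog '[[-1,-0.1,0,0,0,0.01],[-3,-0.3,0,0,0,0.03],[-6,-0.7,0,0,0,0.05],[-9,-1.1,0,0,0,0.07],[-12,-1.5,0,0,0,0.09],[-15,-1.9,0,0,0,0.11],[-18,-2.2,-0.1,0,0,0.13],[-21,-2.6,-0.2,0,0,0.15]]'|tail -4
python3 - <<'E'
from h import *
plan((.53,-.3427,.19,1.579))
E
```

```text
eef_rot: [-3.14, -0.001, 1.622]
force: [0.2, 0.7, -3.6]
grip_width: 0.0095
grip_force: 55.0
row [-14.7    0.56  -0.19   0.04] n>= 3
```

```bash
python3 -m jog '[[-3,0.1,0,0,0,0.01],[-6,0.2,0,0,0,0.02],[-9,0.4,0,0,0,0.03],[-12,0.5,0,0,0,0.04],[-14,0.5,0,0,0,0.04],[-14.7,0.6,-0.1,0,0,0.04],[-14.7,0.6,-0.2,0,0,0.04],[-14.7,0.6,-0.2,0,0,0.04]]'|tail -3
python3 - <<'E'
from h import *
plan((.53,-.3427,.13,1.579)); plan((.53,-.3427,.12,1.579))
s=ctrl.camera("side");c=ctrl.camera("top")
q=proj(s,[[.484,-.343,.006]])
cv2.imwrite("pics/p8.png",cv2.resize(s["img"][80:230,230:380],None,fx=4,fy=4)); print((q-[230,80])*4)
E
```

```text
force: [-0.5, -0.8, -4.2]
grip_width: 0.0094
grip_force: 55.0
row [-0.25 -0.09  6.1   0.01] n>= 2
row [-0.25 -0.09  7.1   0.01] n>= 2
[[277.86495555 357.23757533]]
```

View pics/p8.png

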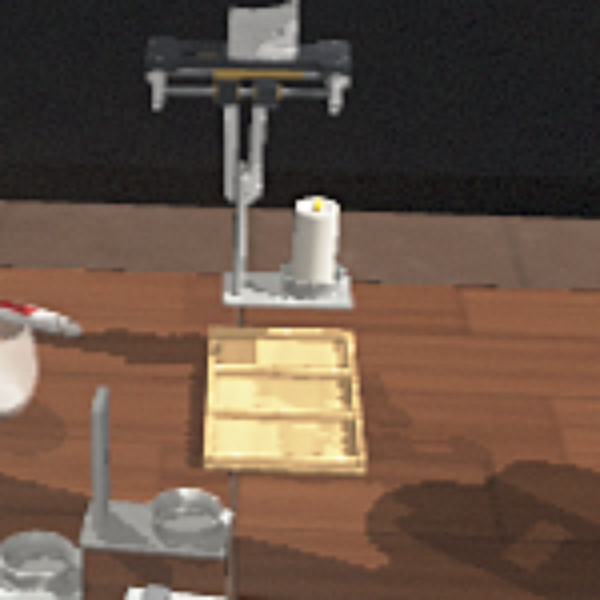

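The holder hangs level over the far recess, with the candle upright at crop (316,240). Lowering in small steps and watching the force.

```bash
python3 -m jog '[[-0.2,0,0.5,0,0,0.01],[-0.2,-0.1,2,0,0,0.01],[-0.2,-0.1,4,0,0,0.01],[-0.2,-0.1,5.5,0,0,0.01],[-0.2,-0.1,6.4,0,0,0.01],[-0.2,-0.1,6.4,0,0,0.01]]'
for i in 1 2 3; do python3 -m jog '[[0,0,0.15,0,0,0],[0,0,0.3,0,0,0],[0,0,0.3,0,0,0]]'|grep -E "ee_pos|force: \["; done
```

```text
time_s: 16.6
ee_pos: [0.5299, -0.3426, 0.3063]
eef_rot: [-3.14, -0.001, 1.574]
force: [-0.3, -1.0, -3.9]
grip_width: 0.0095
grip_force: 55.0
ee_pos: [0.5299, -0.3428, 0.3051]
force: [-0.4, -0.2, -3.8]
ee_pos: [0.5299, -0.3427, 0.3015]
force: [-0.6, -0.1, -3.7]
ee_pos: [0.53, -0.3428, 0.2994]
force: [0.0, 1.2, 4.7]
```

```bash
python3 -m jog '[[0,0,0,0,0,0],[0,0,0,0,0,0],[0,0,0,0,0,0],[0,0,0,0,0,0],[0,0,-3,0,0,0],[0,0,-7,0,0,0],[0,0,-10,0,0,0],[0,0,-10,0,0,0]]' 45 20
python3 - <<'E'
from h import *
s=ctrl.camera("side");c=ctrl.camera("top")
for h in holders(c): print({k:np.round(v,4) for k,v in h.items()})
cv2.imwrite("raw_s9.png",s["img"]);cv2.imwrite("raw_t9.png",c["img"])
cv2.imwrite("pics/p9.png",cv2.resize(s["img"][90:230,190:380],None,fx=4,fy=4))
q=dock(.15,0)
plan((.5,-.1,.22,.8),(.62,.2,.22,YD),(*q,.22,YD),(*q,.136,YD))
E
```

```text
time_s: 18.3
ee_pos: [0.5299, -0.3427, 0.4034]
eef_rot: [3.136, 0.004, 1.574]
force: [0.5, 0.1, 0.6]
grip_width: 0.0422
grip_force: 0.0
{'foot': array([ 0.5858, -0.0467]), 'seat': array([ 0.5618, -0.0457]), 'handle': array([ 0.6317, -0.0486]), 'yaw': np.float32(3.0991), 'LW': array([130.202 ,  65.5759], dtype=float32)}
{'foot': array([0.6966, 0.0273]), 'seat': array([0.6732, 0.0325]), 'handle': array([0.7416, 0.0175]), 'yaw': np.float32(2.9256), 'LW': array([190.4074,  94.3488], dtype=float32)}
row [24.28 -2.91 -0.18  0.77] n>= 6
row [ 29.88 -12.29  -0.     0.9 ] n>= 7
row [ 0.34 -8.17 -0.   -0.  ] n>= 2
row [ 0.  -0.   8.4 -0. ] n>= 2
```

View pics/p9.png

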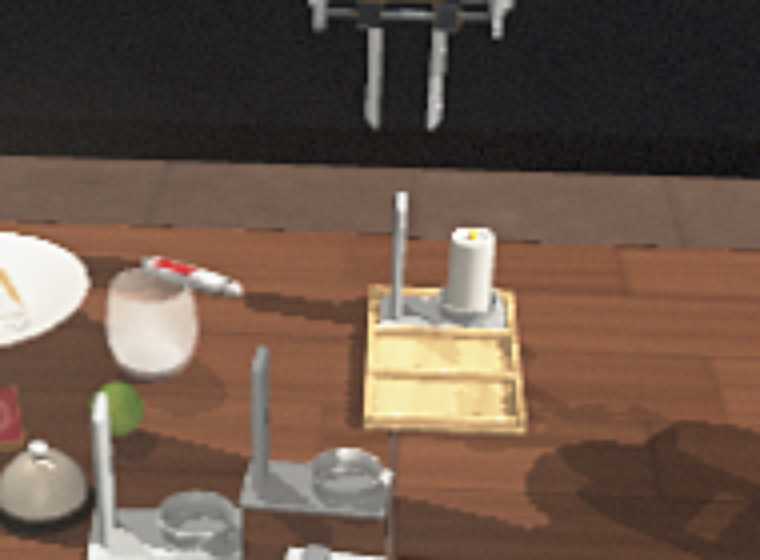

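Holder 1 sits flat in the far recess with its candle upright (crop 473,270). That uses up the picture allowance, so from here I check by numbers. Next is bay 2.

```bash
python3 -m jog '[[4,-0.5,0,0,0,0.14],[8,-1,0,0,0,0.28],[12,-1.5,0,0,0,0.42],[16,-2,0,0,0,0.56],[20,-2.5,0,0,0,0.7],[24.3,-2.9,-0.2,0,0,0.77],[24.3,-2.9,-0.2,0,0,0.77],[24.3,-2.9,-0.2,0,0,0.77]]' 0 20|grep ee_pos
python3 -m jog '[[4,-2,0,0,0,0.14],[8,-4,0,0,0,0.28],[12,-6,0,0,0,0.42],[17,-7,0,0,0,0.56],[22,-9,0,0,0,0.7],[26,-11,0,0,0,0.84],[29.9,-12.3,0,0,0,0.9],[29.9,-12.3,0,0,0,0.9]]'|grep ee_pos
python3 - <<'E'
from h import *
q=dock(.15,0); plan((*q,.22,YD),(*q,.136,YD))
s=ctrl.camera("side");c=ctrl.camera("top")
# flames: saturated yellow in side view
def fl(s):
    hsv=cv2.cvtColor(s["img"],cv2.COLOR_BGR2HSV); m=(hsv[...,0]>18)&(hsv[...,0]<32)&(hsv[...,1]>150)&(hsv[...,2]>150)
    n,_,st,ce=cv2.connectedComponentsWithStats(m.astype(np.uint8)); return [(np.round(ce[i],1),st[i,4]) for i in range(1,n)]
print(fl(s)); print(proj(s,[[*(.484-.024,),-.343,.107]]))
# holder A: rectified grey mask, print rows extents
hsv=cv2.cvtColor(c["img"],cv2.COLOR_BGR2HSV); m=((hsv[...,1]<60)&(hsv[...,2]>70))
xs=np.arange(.615,.765,.005); ys=np.arange(.09,-.03,-.001)
for x in xs:
    uv=np.round(proj(c,np.c_[np.full(len(ys),x),ys,np.full(len(ys),.007)])).astype(int); g=m[uv[:,1],uv[:,0]]; y=ys[g]
    print("%.3f"%x, (round(y.max(),3),round(y.min(),3),len(y)) if len(y) else None,end="; ")
E
```

```text
ee_pos: [0.5002, -0.0994, 0.3996]
ee_pos: [0.6206, 0.2037, 0.398]
row [ 0.38 -7.79 -0.24  0.01] n>= 2
row [ 0.  -0.   8.4 -0. ] n>= 2
[(array([308. , 148.5]), np.int32(2)), (array([ 70.7, 246.8]), np.int32(23)), (array([ 76. , 256.5]), np.int32(2))]
[[307.36056841 146.06105323]]
0.615 (np.float64(-0.015), np.float64(-0.029), 15); 0.620 (np.float64(-0.015), np.float64(-0.029), 15); 0.625 (np.float64(-0.018), np.float64(-0.029), 12); 0.630 (np.float64(-0.018), np.float64(-0.029), 12); 0.635 (np.float64(-0.018), np.float64(-0.029), 12); 0.640 (np.float64(0.053), np.float64(-0.029), 35); 0.645 (np.float64(0.053), np.float64(-0.029), 74); 0.650 (np.float64(0.053), np.float64(-0.029), 75); 0.655 (np.float64(0.053), np.float64(-0.011), 65); 0.660 (np.float64(0.056), np.float64(-0.011), 68); 0.665 (np.float64(0.056), np.float64(-0.011), 68); 0.670 (np.float64(0.056), np.float64(-0.008), 65); 0.675 (np.float64(0.056), np.float64(-0.008), 65); 0.680 (np.float64(0.056), np.float64(-0.008), 65); 0.685 (np.float64(0.056), np.float64(-0.008), 65); 0.690 (np.float64(0.056), np.float64(-0.008), 65); 0.695 (np.float64(0.059), np.float64(-0.008), 68); 0.700 (np.float64(0.059), np.float64(-0.005), 65); 0.705 (np.float64(0.059), np.float64(-0.005), 65); 0.710 (np.float64(0.06), np.float64(-0.005), 66); 0.715 (np.float64(0.06), np.float64(-0.005), 66); 0.720 (np.float64(0.06), np.float64(-0.005), 66); 0.725 (np.float64(0.06), np.float64(-0.005), 66); 0.730 (np.float64(0.063), np.float64(-0.002), 66); 0.735 (np.float64(0.063), np.float64(-0.002), 66); 0.740 (np.float64(0.063), np.float64(-0.002), 66); 0.745 (np.float64(0.063), np.float64(-0.002), 66); 0.750 (np.float64(0.063), np.float64(-0.002), 66); 0.755 (np.float64(0.063), np.float64(-0.002), 66); 0.760 (np.float64(0.063), np.float64(-0.002), 66); 0.765 (np.float64(0.054), np.float64(0.001), 54);
```

```bash
sed -i 's/m\[:125\]=0/m[:145]=0/' h.py
python3 -m jog '[[0.2,-4,0,0,0,0],[0.4,-7.8,0,0,0,0],[0.4,-7.8,4,0,0,0],[0.4,-7.8,8.2,0,0,0],[-0.5,-7.8,8.2,0,0,0],[-1.5,-7.8,8.2,0,0,0],[-2.5,-7.8,8.2,0,0,0],[-2.5,-7.8,8.2,0,0,0]]' |grep -E "ee_pos|force: \["
python3 - <<'E'
from h import *
c=ctrl.camera("top")
for h in holders(c): print({k:np.round(v,4) for k,v in h.items()})
o=ctrl.get_obs(); print((o["ee_pos"][:2]-O)@AX,(o["ee_pos"][:2]-O)@N,o["ee_pos"][2])
E
```

```text
ee_pos: [0.6013, 0.2798, 0.3212]
force: [0.4, -0.8, 0.4]
{'foot': array([ 0.5857, -0.0468]), 'seat': array([ 0.5617, -0.0457]), 'handle': array([ 0.6316, -0.0491]), 'yaw': np.float32(3.0932), 'LW': array([130.6656,  65.7063], dtype=float32)}
{'foot': array([0.7008, 0.0264]), 'seat': array([0.6769, 0.0241]), 'handle': array([0.7466, 0.0306]), 'yaw': np.float32(-3.0488), 'LW': array([118.0736,  65.4193], dtype=float32)}
0.12020513948244137 -0.004118171521281292 0.3209813821551908
```

```bash
python3 -m jog '[[0,-0.4,0.3,0,0,0],[-0.6,-0.4,0.3,0,0,0],[-1.2,-0.4,0.3,0,0,0],[-1.8,-0.4,0.3,0,0,0],[-2.4,-0.4,0.3,0,0,0],[-3,-0.4,0.3,0,0,0],[-3.6,-0.4,0.3,0,0,0],[-4.2,-0.4,0.3,0,0,0]]'|grep -E "ee_pos|force: \["
python3 -m jog '[[-0.6,0,0,0,0,0],[-1.2,0,0,0,0,0],[-1.8,0,0,0,0,0],[-2.4,0,0,0,0,0],[-3,0,0,0,0,0],[-3.6,0,0,0,0,0],[-4.1,0,0,0,0,0],[-4.3,0,0,0,0,0]]'|grep -E "ee_pos|force: \["
python3 - <<'E'
from h import *
s=ctrl.camera("side");o=ctrl.get_obs(); print((o["ee_pos"][:2]-O)@AX,(o["ee_pos"][:2]-O)@N,o["ee_pos"][2]-.1804)
E
```

```text
ee_pos: [0.5598, 0.289, 0.3158]
force: [2.9, 2.7, 1.4]
ee_pos: [0.517, 0.2932, 0.3158]
force: [5.4, 3.3, -1.0]
0.03446730041540428 0.000454323703791369 0.13541771433655703
```

Pushed to the same dock x (0.0345) as before. Retreating, checking the candle position numerically, then going above it.

```bash
python3 -m jog '[[3,0,0,0,0,0],[6,0,0,0,0,0],[7,0,-5,0,0,0],[7,0,-9,0,0,0],[7,0,-9,0,0,0]]' 100 20 | grep ee_pos
cat >> h.py <<'E'
def blob(s,X):
    """bounding box (side view) of the white blob about the projected point X, and the box expected of a candle standing at X[:2], base X[2]-.042"""
    hsv=cv2.cvtColor(s["img"],cv2.COLOR_BGR2HSV); m=((hsv[...,1]<60)&(hsv[...,2]>110)).astype(np.uint8)
    u=proj(s,X)[0]; a=np.linspace(0,2*np.pi,40); r=np.c_[.02*np.cos(a),.02*np.sin(a)]+X[:2]
    P=np.vstack([np.c_[r,np.full(40,X[2]+d)] for d in(-.042,.042)]); e=proj(s,P); print("expect",np.round([e.min(0),e.max(0)],1).ravel())
    for k in comps(m,100,9000):
        if cv2.pointPolygonTest(k,(float(u[0]),float(u[1])),False)>=0:
            x,y,w,h=cv2.boundingRect(k); print("seen  ",x,y,x+w-1,y+h-1)
E
python3 - <<'E'
from h import *
s=ctrl.camera("side"); b=dock(-.047,0); blob(s,np.array([*b,.05]))
plan((*b,.2,YD),(*b,.068,YD))
E
```

```text
ee_pos: [0.5871, 0.2861, 0.4115]
expect [312.1 262.7 331.4 299. ]
seen   313 263 332 298
row [-1.517e+01 -4.000e-02  2.760e+00  1.000e-02] n>= 4
row [ 0.  -0.  13.2 -0. ] n>= 3
```

```bash
python3 -m jog '[[-5,0,0,0,0,0],[-10,0,1,0,0,0],[-15.2,0,3,0,0,0],[-15.2,0,7,0,0,0],[-15.2,0,11,0,0,0],[-15.2,0,14,0,0,0],[-15.2,0,15.9,0,0,0],[-15.2,0,15.9,0,0,0]]' 100 20 | grep ee_pos
python3 -m jog '[[0,0,0,0,0,0],[0,0,0,0,0,0],[0,0,0,0,0,0],[0,0,0,0,0,0],[0,0,0,0,0,0],[0,0,0,0,0,0]]' 0 15
python3 -m jog '[[0,0,-2,0,0,0],[0,0,-5,0,0,0],[0,0,-9,0,0,0],[0,0,-13,0,0,0],[0,0,-13,0,0,0]]' | grep -E "ee_pos|grip"
python3 - <<'E'
from h import *
c=ctrl.camera("top"); s=ctrl.camera("side")
H=holders(c)
for h in H: print({k:np.round(v,4) for k,v in h.items()})
h=min(H,key=lambda h:abs(h["foot"][0]-.585)); t=h["yaw"]-np.pi if h["yaw"]>0 else h["yaw"]+np.pi; x,y=h["seat"]
plan((.5,.12,.2,-.05),(x,y,.2,t),(x,y,.07,t)); print(t)
E
```

```text
ee_pos: [0.4345, 0.3003, 0.2431]
time_s: 24.55
ee_pos: [0.4359, 0.3009, 0.2469]
eef_rot: [-3.141, -0.0, -0.096]
force: [-0.4, 0.6, -0.2]
grip_width: 0.0492
grip_force: 0.0
ee_pos: [0.4361, 0.3011, 0.3818]
grip_width: 0.0397
grip_force: 15.0
{'foot': array([ 0.5854, -0.0468]), 'seat': array([ 0.5614, -0.0456]), 'handle': array([ 0.6313, -0.0491]), 'yaw': np.float32(3.0909), 'LW': array([130.6932,  65.9161], dtype=float32)}
{'foot': array([0.7012, 0.0264]), 'seat': array([0.6773, 0.0242]), 'handle': array([0.747 , 0.0307]), 'yaw': np.float32(-3.0488), 'LW': array([117.7282,  65.4193], dtype=float32)}
row [ 8.13 17.38 -0.36 -0.05] n>= 4
row [ 6.96 16.23 -0.    0.  ] n>= 4
row [ 0. -0. 13. -0.] n>= 3
-0.050706387
```

The grip finished closing during the lift, so I need the candle's height in the fingers. I'll measure its bottom edge in the side view.

```bash
cat >> h.py <<'E'
def hang(s):
    """height (m) of the grasp point above the base of the held candle, from the lowest white pixel under the hand"""
    o=ctrl.get_obs(); x,y,z=o["ee_pos"]-[0,0,ctrl.tcp_to_grasp]
    hsv=cv2.cvtColor(s["img"],cv2.COLOR_BGR2HSV); m=(hsv[...,1]<70)&(hsv[...,2]>100)
    tab=[]
    for d in np.arange(.03,.085,.001):
        a=np.linspace(0,2*np.pi,60); e=proj(s,np.c_[x+.02*np.cos(a),y+.02*np.sin(a),np.full(60,z-d)]); tab.append((d,e[:,1].max()))
    u=proj(s,[[x,y,z-.03]])[0]; c=int(round(u[0])); low=[]
    for cc in range(c-5,c+6):
        r=int(u[1])
        while m[r,cc]: r+=1
        low.append(r-.5)
    print("lowest rows",low); b=max(low); print("hang",min(tab,key=lambda t:abs(t[1]-b)))
E
python3 - <<'E'
from h import *
hang(ctrl.camera("side"))
s=ctrl.camera("side"); o=ctrl.get_obs(); x,y,z=o["ee_pos"]-[0,0,ctrl.tcp_to_grasp]
hsv=cv2.cvtColor(s["img"],cv2.COLOR_BGR2HSV); c=int(proj(s,[[x,y,z-.03]])[0,0]); r=int(proj(s,[[x,y,z-.03]])[0,1])
print(c,r,z); print([tuple(map(int,hsv[q,c][1:])) for q in range(r-14,r+22)])
E
```

```text
lowest rows [265.5, 265.5, 265.5, 266.5, 266.5, 266.5, 266.5, 265.5, 265.5, 264.5, 263.5]
hang (np.float64(0.07900000000000004), np.float64(266.52647352894365))
325 244 0.1948585869713505
[(17, 213), (15, 193), (14, 170), (10, 155), (9, 162), (3, 152), (3, 157), (5, 164), (6, 169), (3, 167), (6, 167), (3, 168), (3, 166), (3, 168), (6, 167), (5, 169), (4, 145), (23, 157), (27, 162), (22, 154), (22, 172), (26, 176), (24, 179), (23, 180), (25, 186), (23, 189), (25, 190), (24, 191), (23, 191), (26, 194), (25, 197), (22, 197), (24, 202), (21, 203), (24, 214), (11, 135)]
```

```bash
python3 -m jog '[[1,2,-2,0,0,-0.02],[2.5,5,-4,0,0,-0.03],[4,8.7,-4,0,0,-0.05],[6,13,-4,0,0,-0.05],[8.1,17.4,-4,0,0,-0.05],[8.1,17.4,-4,0,0,-0.05]]'|grep ee_pos
python3 -m jog '[[1.5,4,0,0,0,0],[3.5,8,0,0,0,0],[5.5,12,0,0,0,0],[7,16.2,0,0,0,0],[7,16.2,0.5,0,0,0],[7,16.2,1,0,0,0]]'|grep ee_pos
python3 - <<'E'
from h import *
s=ctrl.camera("side");hang(s)
c=ctrl.camera("top")
for h in holders(c): print({k:np.round(v,4) for k,v in h.items()})
plan((.5614,-.0456,.115,-.051),(.5614,-.0456,.0895,-.051))
E
```

```text
ee_pos: [0.5011, 0.1157, 0.4151]
ee_pos: [0.5623, -0.0453, 0.4049]
lowest rows [178.5, 178.5, 178.5, 178.5, 179.5, 179.5, 179.5, 179.5, 178.5, 178.5, 176.5]
hang (np.float64(0.08000000000000004), np.float64(179.38525316689726))
{'foot': array([0.6663, 0.0281]), 'seat': array([0.6423, 0.0284]), 'handle': array([0.7123, 0.0276]), 'yaw': np.float32(3.1297), 'LW': array([150.0288,  69.8038], dtype=float32)}
row [-6.000e-02  1.600e-01  1.097e+01  1.000e-02] n>= 3
row [ 0.   -0.    2.55 -0.  ] n>= 1
```

```bash
python3 -m jog '[[0,0.1,2,0,0,0],[0,0.1,5,0,0,0],[0,0.1,8,0,0,0],[-0.1,0.1,10,0,0,0],[-0.1,0.1,11,0,0,0],[-0.1,0.1,11,0,0,0]]'|grep ee_pos
python3 - <<'E'
from h import *
# cup rim of B in the side view: bright ring pixels below the candle; compare the rectified foot extents at z=.0075
s=ctrl.camera("side"); hsv=cv2.cvtColor(s["img"],cv2.COLOR_BGR2HSV); m=((hsv[...,1]<70)&(hsv[...,2]>70))
ys=np.arange(.02,-.10,-.001); xs=np.arange(.66,.50,-.001)
for y in (-.02,-.016): 
    uv=np.round(proj(s,np.c_[xs,np.full(len(xs),y),np.full(len(xs),.0075)])).astype(int); g=m[uv[:,1],uv[:,0]]; print("y",y,"x",xs[g].max(initial=0),xs[g].min(initial=9))
for x in (.535,.55,.6):
    uv=np.round(proj(s,np.c_[np.full(len(ys),x),ys,np.full(len(ys),.0075)])).astype(int); g=m[uv[:,1],uv[:,0]]; print("x",x,"y",ys[g].max(initial=-9),ys[g].min(initial=9))
plan((.5614,-.0456,.089,-.051)); print(ctrl.get_obs()["force"])
E
```

```text
ee_pos: [0.561, -0.0452, 0.2958]
y -0.02 x 0.66 0.5249999999999999
y -0.016 x 0.66 0.5279999999999999
x 0.535 y -0.006000000000000023 -0.08500000000000009
x 0.55 y -0.010000000000000026 -0.0990000000000001
x 0.6 y -0.012000000000000028 -0.07900000000000008
row [0.01 0.02 2.76 0.01] n>= 1
[ 0.28241594  0.43424112 -0.76257373]
```

Holder B is unmoved (front edge at x 0.525, near side at y about -0.012). Lowering slowly.

```bash
python3 -m jog '[[0,0,0.7,0,0,0],[0,0,1.4,0,0,0],[0,0,2,0,0,0],[0,0,2.4,0,0,0],[0,0,2.4,0,0,0]]'|grep -E "ee_pos|force: \["
for i in 1 2 3; do python3 -m jog '[[0,0,0.1,0,0,0],[0,0,0.2,0,0,0],[0,0,0.2,0,0,0]]'|grep -E "ee_pos|force: \["; done
```

```text
ee_pos: [0.5611, -0.0461, 0.272]
force: [-0.3, -0.0, -1.2]
ee_pos: [0.5612, -0.0461, 0.2707]
force: [0.8, -0.1, -0.2]
ee_pos: [0.5613, -0.0461, 0.2689]
force: [0.1, 0.7, 2.9]
ee_pos: [0.5616, -0.0458, 0.2684]
force: [-3.0, 3.5, 16.2]
```

```bash
python3 -m jog '[[0,0,0,0,0,0],[0,0,0,0,0,0],[0,0,0,0,0,0],[0,0,0,0,0,0],[0,0,-3,0,0,0],[0,0,-7,0,0,0],[0,0,-11,0,0,0],[0,0,-12,0,0,0]]' 75|grep -E "ee_pos|force: \["
python3 -m jog '[[0,0,-1,0,0,-0.14],[0,0,-1,0,0,-0.28],[0,0,-1,0,0,-0.42],[0,0,-1,0,0,-0.56],[0,0,-1,0,0,-0.7],[0,0,-1,0,0,-0.84],[0,0,-1,0,0,-0.98],[0,0,-1,0,0,-1.12]]' 45|grep -E "ee_pos|rot"
python3 - <<'E'
from h import *
s=ctrl.camera("side"); blob(s,np.array([.5614,-.0456,.0495]))
c=ctrl.camera("top")
for h in holders(c): print({k:np.round(v,4) for k,v in h.items()})
hsv=cv2.cvtColor(s["img"],cv2.COLOR_BGR2HSV); w=((hsv[...,1]<45)&(hsv[...,2]>60)).astype(np.uint8)
q=proj(s,[[.6313,-.0491+.02,.126],[.6313,-.0491-.02,.126]]); print("handle top exp",q)
for u in (240,243,246,249,252,255,258): 
    col=w[:,u]; r=np.flatnonzero(col[150:220]); print(u,r[:1]+150,end=" ")
t=3.0909-np.pi/2; print(t); plan((.6313,-.0491,.21,t),(.6313,-.0491,.1135,t))
E
```

```text
ee_pos: [0.5613, -0.0461, 0.391]
force: [-0.6, -0.6, -0.9]
ee_pos: [0.5612, -0.0462, 0.3957]
eef_rot: [-3.14, 0.0, 1.08]
expect [270.3 186.9 283.3 215.5]
seen   212 177 288 230
{'foot': array([0.7013, 0.0264]), 'seat': array([0.6774, 0.0242]), 'handle': array([0.7471, 0.0307]), 'yaw': np.float32(-3.0488), 'LW': array([117.5745,  65.3604], dtype=float32)}
handle top exp [[254.53414531 182.68265599]
 [255.65857434 176.23424358]]
240 [157] 243 [158] 246 [159] 249 [161] 252 [206] 255 [177] 258 [205] 1.5201036732051034
row [ 3.07  6.31  0.54 -0.44] n>= 3
row [ 0.    0.    9.65 -0.  ] n>= 2
```

Handle top is where predicted. Grasping it.

```bash
python3 -m jog '[[0.8,1.6,0,0,0,-0.12],[1.6,3.2,0.3,0,0,-0.24],[2.4,4.8,0.5,0,0,-0.36],[3.1,6.3,0.5,0,0,-0.44],[3.1,6.3,3,0,0,-0.44],[3.1,6.3,7,0,0,-0.44],[3.1,6.3,10.2,0,0,-0.44],[3.1,6.3,10.2,0,0,-0.44]]' 45|grep -E "ee_pos|force: \["
python3 -m jog '[[0,0,0,0,0,0],[0,0,0,0,0,0],[0,0,0,0,0,0],[0,0,0,0,0,0],[0,0,0,0,0,0],[0,0,0,0,0,0],[0,0,0,0,0,0],[0,0,0,0,0,0]]' 0 55
python3 - <<'E'
from h import *
print(ctrl.get_obs()["ee_pos"][2]-.1804)
s=ctrl.camera("side"); x,y=.5614,-.0456
hsv=cv2.cvtColor(s["img"],cv2.COLOR_BGR2HSV)
for z in(.03,.06,.085):
    u,v=np.round(proj(s,[[x,y,z]])[0]).astype(int); print(u,v,[tuple(map(int,hsv[v,k][1:])) for k in range(u-9,u+10)])
E
```

```text
ee_pos: [0.6306, -0.0489, 0.2897]
force: [0.6, -0.2, -0.0]
time_s: 31.9
ee_pos: [0.6317, -0.0489, 0.2961]
eef_rot: [3.139, 0.0, 1.514]
force: [3.4, 0.4, 6.4]
grip_width: 0.0096
grip_force: 55.0
0.11566535184062698
277 206 [(10, 158), (11, 138), (6, 128), (16, 131), (21, 143), (26, 148), (26, 155), (29, 160), (23, 164), (22, 183), (26, 207), (22, 221), (14, 229), (14, 237), (10, 243), (14, 241), (19, 175), (15, 152), (46, 193)]
277 199 [(127, 141), (125, 133), (129, 127), (91, 131), (32, 143), (19, 148), (26, 154), (23, 158), (24, 161), (23, 178), (25, 197), (26, 217), (16, 227), (15, 235), (11, 241), (6, 253), (40, 198), (151, 113), (136, 122)]
277 192 [(123, 147), (122, 144), (133, 132), (121, 120), (34, 150), (12, 250), (0, 255), (3, 252), (1, 250), (3, 245), (0, 248), (5, 244), (1, 246), (3, 248), (1, 249), (3, 250), (26, 245), (81, 246), (77, 247)]
```

```bash
python3 -m jog '[[0,0,-1,0,0,0],[0,0,-2.5,0,0,0],[0,0,-4,0,0,0],[0,0,-5.5,0,0,0],[0,0,-7,0,0,0],[0,0,-8,0,0,0],[0,0,-8,0,0,0]]'|grep -E "ee_pos|force: \[|grip"
python3 - <<'E'
from h import *
plan((.5295,-.2646,.195,1.579))
c=ctrl.camera("top")
for h in holders(c): print({k:np.round(v,4) for k,v in h.items()})
E
```

```text
ee_pos: [0.6314, -0.0489, 0.3765]
force: [0.5, -0.6, -3.1]
grip_width: 0.0095
grip_force: 55.0
row [-22.12  -8.94   0.11  -0.07] n>= 5
```

```bash
python3 -m jog '[[-1,-0.4,0,0,0,-0.01],[-3.5,-1.4,0,0,0,-0.02],[-7,-2.8,0,0,0,-0.03],[-11,-4.4,0,0,0,-0.04],[-15,-6,0,0,0,-0.05],[-18.5,-7.5,0,0,0,-0.06],[-21,-8.5,0.1,0,0,-0.07],[-22.1,-8.9,0.1,0,0,-0.07]]'|grep -E "ee_pos|rot"
python3 -m jog '[[0,0,0,0,0,0],[0,0,0,0,0,0]]'|grep -E "ee_pos|rot|force: \["
python3 - <<'E'
from h import *
plan((.5295,-.2646,.127,1.579))
E
```

```text
ee_pos: [0.5283, -0.2669, 0.3728]
eef_rot: [-3.14, -0.001, 1.582]
ee_pos: [0.5301, -0.2639, 0.3733]
eef_rot: [-3.141, -0.001, 1.584]
force: [0.9, -0.3, -3.3]
row [-0.07 -0.06  6.59  0.  ] n>= 2
```

```bash
python3 -m jog '[[-0.1,0,0.5,0,0,0],[-0.1,-0.1,2,0,0,0],[-0.1,-0.1,4,0,0,0],[-0.1,-0.1,5.5,0,0,0],[-0.1,-0.1,6.6,0,0,0],[-0.1,-0.1,6.6,0,0,0]]'|grep -E "ee_pos|force: \["
for i in 1 2 3; do python3 -m jog '[[0,0,0.15,0,0,0],[0,0,0.25,0,0,0],[0,0,0.25,0,0,0]]'|grep -E "ee_pos|force: \["; done
```

```text
ee_pos: [0.529, -0.2651, 0.306]
force: [0.3, -0.6, -3.8]
ee_pos: [0.529, -0.2655, 0.3057]
force: [0.1, -0.7, -3.0]
ee_pos: [0.5289, -0.2655, 0.3025]
force: [-0.2, 0.4, -3.0]
ee_pos: [0.529, -0.2655, 0.3005]
force: [-0.6, 0.8, 1.7]
```

Contact at the expected seated height. Releasing, then bay 3.

```bash
python3 -m jog '[[0,0,0.1,0,0,0],[0,0,0.1,0,0,0]]'|grep -E "ee_pos|force: \["
python3 -m jog '[[0,0,0,0,0,0],[0,0,0,0,0,0],[0,0,0,0,0,0],[0,0,0,0,0,0],[0,0,-3,0,0,0],[0,0,-7,0,0,0],[0,0,-10,0,0,0],[0,0,-10,0,0,0]]' 45 20|grep -E "ee_pos|force: \["
python3 - <<'E'
from h import *
s=ctrl.camera("side"); hsv=cv2.cvtColor(s["img"],cv2.COLOR_BGR2HSV)
w=((hsv[...,1]<45)&(hsv[...,2]>60))
for n,(fx,fy) in dict(h1=(.484,-.343),h2=(.4835,-.265)).items():
    e=proj(s,[[fx+.046,fy,.131],[fx-.024,fy,.096]]).round(1); print(n,"expect handle top, candle top",e.tolist())
    for u,v in e: u=int(round(u));v=int(v); print([(k,int(np.flatnonzero(w[v-15:v+30,k])[0])+v-15 if w[v-15:v+30,k].any() else None) for k in range(u-7,u+8)])
c=ctrl.camera("top")
for h in holders(c): print({k:np.round(v,4) for k,v in h.items()})
q=dock(.15,-.07)
plan((.5,-.05,.22,.8),(.62,.15,.22,YD),(*q,.22,YD))
E
```

```text
ee_pos: [0.529, -0.2655, 0.3005]
force: [-2.9, 2.7, 11.2]
ee_pos: [0.529, -0.2655, 0.4036]
force: [0.1, 0.6, -0.4]
h1 expect handle top, candle top [[289.0, 139.6], [307.2, 148.7]]
[(282, 124), (283, 124), (284, 124), (285, 165), (286, 164), (287, 164), (288, 142), (289, 138), (290, 138), (291, 138), (292, 164), (293, 164), (294, 164), (295, 164), (296, 164)]
[(300, 163), (301, 162), (302, 157), (303, 148), (304, 147), (305, 147), (306, 147), (307, 147), (308, 150), (309, 147), (310, 147), (311, 147), (312, 147), (313, 148), (314, 158)]
h2 expect handle top, candle top [[288.8, 148.8], [307.8, 158.2]]
[(282, None), (283, None), (284, None), (285, 165), (286, 164), (287, 164), (288, 142), (289, 138), (290, 138), (291, 138), (292, 164), (293, 164), (294, 164), (295, 164), (296, 164)]
[(301, 162), (302, 157), (303, 148), (304, 147), (305, 147), (306, 147), (307, 147), (308, 150), (309, 147), (310, 147), (311, 147), (312, 147), (313, 148), (314, 158), (315, 165)]
{'foot': array([0.7014, 0.0264]), 'seat': array([0.6775, 0.0242]), 'handle': array([0.7472, 0.0307]), 'yaw': np.float32(-3.0488), 'LW': array([117.4788,  65.4193], dtype=float32)}
row [21.58 -2.6  -0.14  0.78] n>= 6
row [22.71 -5.33 -0.    0.9 ] n>= 7
row [-0.17 -6.14 -0.   -0.  ] n>= 2
```

```bash
python3 -m jog '[[4,-0.5,0,0,0,0.14],[8,-1,0,0,0,0.28],[12,-1.5,0,0,0,0.42],[16,-2,0,0,0,0.56],[20,-2.5,0,0,0,0.7],[21.6,-2.6,-0.1,0,0,0.78],[21.6,-2.6,-0.1,0,0,0.78]]' 0 20|grep ee_pos
python3 -m jog '[[4,-1,0,0,0,0.14],[8,-2,0,0,0,0.28],[12,-3,0,0,0,0.42],[16,-4,0,0,0,0.56],[20,-5,0,0,0,0.7],[22.7,-5.3,0,0,0,0.84],[22.7,-5.3,0,0,0,0.9],[22.7,-5.3,0,0,0,0.9]]'|grep ee_pos
python3 - <<'E'
from h import *
ctrl.camera("side")
q=dock(.15,-.07); plan((*q,.22,YD),(*q,.136,YD))
E
```

```text
ee_pos: [0.4999, -0.0482, 0.399]
ee_pos: [0.6201, 0.1499, 0.3982]
row [-0.11 -6.19 -0.17  0.01] n>= 2
row [ 0.  -0.   8.4 -0. ] n>= 2
```

```bash
python3 -m jog '[[-0.1,-3,0,0,0,0.01],[-0.1,-6.2,0,0,0,0.01],[-0.1,-6.2,4,0,0,0.01],[-0.1,-6.2,8.3,0,0,0.01],[-1,-6.2,8.3,0,0,0.01],[-2,-6.2,8.3,0,0,0.01],[-2.8,-6.2,8.3,0,0,0.01],[-2.8,-6.2,8.3,0,0,0.01]]' |grep -E "ee_pos|force: \["
python3 - <<'E'
from h import *
ctrl.camera("side");o=ctrl.get_obs(); print((o["ee_pos"][:2]-O)@AX,(o["ee_pos"][:2]-O)@N,o["ee_pos"][2]-.1804,o["eef_rot"][2])
E
```

```text
ee_pos: [0.597, 0.2145, 0.3192]
force: [-0.0, 0.7, -0.3]
0.12259509880455446 -0.0695786273697274 0.1385296267613006 -0.10555147800311349
```

```bash
python3 -m jog '[[-0.6,0,0.1,0,0,0],[-1.2,0,0.2,0,0,0],[-1.8,0,0.2,0,0,0],[-2.4,0,0.2,0,0,0],[-3,0,0.2,0,0,0],[-3.6,0,0.2,0,0,0],[-4.2,0,0.2,0,0,0],[-4.6,0,0.2,0,0,0]]'|grep -E "ee_pos|force: \["
python3 -m jog '[[-0.6,0,0,0,0,0],[-1.2,0,0,0,0,0],[-1.8,0,0,0,0,0],[-2.4,0,0,0,0,0],[-3,0,0,0,0,0],[-3.6,0,0,0,0,0],[-4.1,0,0,0,0,0],[-4.3,0,0,0,0,0]]'|grep -E "ee_pos|force: \["
python3 - <<'E'
from h import *
ctrl.camera("side");o=ctrl.get_obs(); print((o["ee_pos"][:2]-O)@AX,(o["ee_pos"][:2]-O)@N,o["force"])
E
```

```text
ee_pos: [0.5514, 0.2197, 0.3153]
force: [3.2, -0.9, 2.7]
ee_pos: [0.5088, 0.2242, 0.3154]
force: [14.4, -2.2, -1.7]
0.03355320274554769 -0.06901615809504281 [ 9.11383054 -1.30483141 -1.05171398]
```

```bash
python3 -m jog '[[3,0,0,0,0,0],[6,0,0,0,0,0],[7,0,-5,0,0,0],[7,0,-9,0,0,0],[7,0,-9,0,0,0]]' 100 20 | grep ee_pos
python3 - <<'E'
from h import *
s=ctrl.camera("side"); b=dock(-.048,-.07); blob(s,np.array([*b,.05]))
plan((*b,.2,YD),(*b,.068,YD))
E
```

```text
ee_pos: [0.5786, 0.217, 0.4102]
expect [314.3 244.6 332.6 279.1]
seen   315 245 333 278
row [-15.14   0.14   2.66  -0.  ] n>= 4
row [ 0.  -0.  13.2 -0. ] n>= 3
```

```bash
python3 -m jog '[[-5,0,0,0,0,0],[-10,0,1,0,0,0],[-15.1,0.1,3,0,0,0],[-15.1,0.1,7,0,0,0],[-15.1,0.1,11,0,0,0],[-15.1,0.1,14,0,0,0],[-15.1,0.1,15.8,0,0,0],[-15.1,0.1,15.8,0,0,0]]' 100 20 | grep ee_pos
python3 -m jog '[[0,0,0,0,0,0],[0,0,0,0,0,0],[0,0,0,0,0,0],[0,0,0,0,0,0],[0,0,0,0,0,0],[0,0,0,0,0,0],[0,0,0,0,0,0],[0,0,0,0,0,0]]' 0 15
python3 - <<'E'
from h import *
o=ctrl.get_obs(); print("grasp z",o["ee_pos"][2]-.1804,o["grip_force"])
c=ctrl.camera("top")
for h in holders(c): print({k:np.round(v,4) for k,v in h.items()})
E
```

```text
ee_pos: [0.427, 0.2314, 0.2438]
time_s: 42.5
ee_pos: [0.4284, 0.2318, 0.2473]
eef_rot: [-3.141, -0.0, -0.106]
force: [0.2, 1.4, 2.6]
grip_width: 0.0398
grip_force: 15.0
grasp z 0.06685786373763958 14.998874813318253
{'foot': array([0.7009, 0.0264]), 'seat': array([0.677 , 0.0242]), 'handle': array([0.7467, 0.0306]), 'yaw': np.float32(-3.0488), 'LW': array([117.9778,  65.4193], dtype=float32)}
```

```bash
python3 -m jog '[[0,0,-2,0,0,0],[0,0,-5,0,0,0],[0,0,-9,0,0,0],[0,0,-13,0,0,0],[0,1,-15,0,0,0],[0,3,-15,0,0,0],[0,6,-15,0,0,0],[0,8,-15,0,0,0]]' | grep -E "ee_pos|grip"
python3 - <<'E'
from h import *
hang(ctrl.camera("side"))
plan((.58,.08,.22,0),(.677,.0242,.2,.0928),(.677,.0242,.1,.0928))
E
```

```text
ee_pos: [0.4195, 0.1511, 0.3971]
grip_width: 0.0395
grip_force: 15.0
lowest rows [213.5, 214.5, 214.5, 214.5, 215.5, 214.5, 215.5, 214.5, 214.5, 214.5, 214.5]
hang (np.float64(0.061000000000000026), np.float64(215.49233265767936))
row [16.71  5.19 -0.34 -0.11] n>= 4
row [ 9.7   5.58  2.   -0.09] n>= 3
row [ 0.  0. 10. -0.] n>= 2
```

```bash
python3 -m jog '[[3,1,0,0,0,-0.02],[7,2,0,0,0,-0.05],[11,3.5,0,0,0,-0.08],[15,4.7,-0.3,0,0,-0.11],[16.7,5.2,-0.3,0,0,-0.11],[16.7,5.2,-0.3,0,0,-0.11]]' | grep -E "ee_pos"
python3 -m jog '[[3,1.8,0.5,0,0,-0.03],[6,3.4,1,0,0,-0.06],[8.5,5,1.5,0,0,-0.09],[9.7,5.6,2,0,0,-0.09],[9.7,5.6,2,0,0,-0.09],[9.7,5.6,2,0,0,-0.09]]' | grep -E "ee_pos"
python3 - <<'E'
from h import *
s=ctrl.camera("side"); hang(s)
hsv=cv2.cvtColor(s["img"],cv2.COLOR_BGR2HSV); w=((hsv[...,1]<45)&(hsv[...,2]>60)).astype(np.uint8)
e=proj(s,[[.7467,.0306+.02,.1265],[.7467,.0306-.02,.1265],[.677,.0242,.0255]]).round(1); print(e.tolist())
u,v=e[0]; u=int(round(u));v=int(v); print([(k,int(np.flatnonzero(w[v-20:v+30,k])[0])+v-20 if w[v-20:v+30,k].any() else None) for k in range(u-7,u+8)])
plan((.677,.0242,.1,.0928),(.677,.0242,.0695,.0928))
E
```

```text
ee_pos: [0.5819, 0.082, 0.399]
ee_pos: [0.6771, 0.028, 0.38]
lowest rows [189.5, 189.5, 190.5, 190.5, 190.5, 190.5, 190.5, 190.5, 190.5, 190.5, 189.5]
hang (np.float64(0.05700000000000002), np.float64(190.5835242331187))
[[213.2, 194.8], [215.5, 187.7], [238.7, 218.3]]
[(206, 204), (207, 205), (208, 206), (209, 207), (210, 209), (211, 211), (212, 212), (213, 191), (214, 189), (215, 188), (216, 190), (217, 174), (218, 174), (219, 174), (220, 174)]
row [-0.03  0.39 10.01  0.  ] n>= 3
row [ 0.    0.    3.05 -0.  ] n>= 1
```

```bash
python3 -m jog '[[0,0.4,3,0,0,0],[0,0.4,6,0,0,0],[0,0.4,9,0,0,0],[0,0.4,10.5,0,0,0],[0,0.4,11.5,0,0,0],[0,0.4,12.4,0,0,0],[0,0.4,13,0,0,0],[0,0.4,13,0,0,0]]'|grep -E "ee_pos|force: \["
for i in 1 2; do python3 -m jog '[[0,0,0.1,0,0,0],[0,0,0.2,0,0,0],[0,0,0.2,0,0,0]]'|grep -E "ee_pos|force: \["; done
```

```text
ee_pos: [0.678, 0.0233, 0.25]
force: [0.9, 0.1, 0.3]
ee_pos: [0.6781, 0.0232, 0.2485]
force: [0.5, 0.5, -0.3]
ee_pos: [0.6781, 0.0232, 0.2468]
force: [-1.7, 0.4, 3.9]
```

Contact at exactly the seat height. Releasing and going to the handle.

```bash
python3 -m jog '[[0,0,0.1,0,0,0],[0,0,0.1,0,0,0],[0,0,0.1,0,0,0],[0,0,0.1,0,0,0],[0,0,-3,0,0,0],[0,0,-7,0,0,0],[0,0,-11,0,0,0],[0,0,-13,0,0,0]]' 75|grep -E "ee_pos|force: \["
python3 -m jog '[[0,0,-1,0,0,-0.14],[0,0,-1,0,0,-0.28],[0,0,-1,0,0,-0.42],[0,0,-1,0,0,-0.56],[0,0,-1,0,0,-0.7],[0,0,-1,0,0,-0.84],[0,0,-1,0,0,-0.98],[0,0,-1,0,0,-1.12]]' 45|grep -E "ee_pos|rot"
python3 - <<'E'
from h import *
s=ctrl.camera("side"); hsv=cv2.cvtColor(s["img"],cv2.COLOR_BGR2HSV)
for z in(.06,.085):
    u,v=np.round(proj(s,[[.677,.0242,z]])[0]).astype(int); print(u,v,[tuple(map(int,hsv[v,k][1:])) for k in range(u-9,u+10)])
w=((hsv[...,1]<45)&(hsv[...,2]>60)).astype(np.uint8)
u,v=213,195; print([(k,int(np.flatnonzero(w[v-12:v+30,k])[0])+v-12 if w[v-12:v+30,k].any() else None) for k in range(u-3,u+5)])
t=-3.0488+1.5*np.pi; print(t); plan((.7467,.0306,.22,t),(.7467,.0306,.1135,t)); print(ctrl.get_obs()["qpos"])
E
```

```text
ee_pos: [0.678, 0.0232, 0.3803]
force: [-1.5, -0.2, 0.7]
ee_pos: [0.6781, 0.0232, 0.3861]
eef_rot: [-3.141, 0.0, 1.22]
238 209 [(128, 143), (128, 141), (141, 141), (42, 141), (21, 149), (25, 153), (23, 155), (26, 159), (27, 163), (25, 163), (25, 165), (22, 162), (23, 158), (22, 154), (24, 151), (12, 144), (79, 135), (132, 137), (124, 136)]
238 203 [(122, 150), (132, 147), (123, 143), (39, 152), (20, 179), (25, 194), (26, 208), (20, 204), (25, 201), (26, 194), (21, 193), (20, 202), (24, 202), (26, 189), (19, 162), (31, 142), (103, 151), (132, 153), (126, 154)]
[(210, 209), (211, 211), (212, 223), (213, 191), (214, 189), (215, 188), (216, 190), (217, 199)]
1.6635889803846897
row [ 3.    6.22 -1.43 -0.44] n>= 3
row [ 0.    0.   10.65 -0.  ] n>= 3
[-1.97333980e-02  6.07886395e-01  1.12343932e+00  1.15256807e-05
  1.41040473e+00  3.22641732e-01]
```

Run:
```python
from h import *
s=ctrl.camera("side");c=ctrl.camera("top")
print("bases bottle,mill,dish",cast(s,[(161,242),(173,232),(200,220)],0).round(3).tolist())
for z in(.05,.15,.2): print(z,"bottle cap, mill top, dish",cast(c,[(203,71),(226,87),(256,126)],z)[:,:2].round(3).tolist())
```

```text
bases bottle,mill,dish [[0.899, 0.127, 0.0], [0.876, 0.077, 0.0], [0.805, 0.009, 0.0]]
0.05 bottle cap, mill top, dish [[0.958, 0.141], [0.912, 0.075], [0.8, -0.009]]
0.15 bottle cap, mill top, dish [[0.919, 0.128], [0.876, 0.068], [0.774, -0.01]]
0.2 bottle cap, mill top, dish [[0.899, 0.122], [0.858, 0.064], [0.761, -0.01]]
```

Clear of the mill and dish. Grasping.

```bash
python3 -m jog '[[0.8,1.6,0,0,0,-0.12],[1.6,3.2,0,0,0,-0.24],[2.4,4.8,-0.5,0,0,-0.36],[3,6.2,-1,0,0,-0.44],[3,6.2,2,0,0,-0.44],[3,6.2,6,0,0,-0.44],[3,6.2,9.2,0,0,-0.44],[3,6.2,9.2,0,0,-0.44]]' 45|grep -E "ee_pos|force: \[|rot"
python3 -m jog '[[0,0,0,0,0,0],[0,0,0,0,0,0],[0,0,0,0,0,0],[0,0,0,0,0,0],[0,0,0,0,0,0],[0,0,0,0,0,0],[0,0,0,0,0,0],[0,0,0,0,0,0]]' 0 55
python3 -m jog '[[0,0,-1,0,0,0],[0,0,-2.5,0,0,0],[0,0,-4,0,0,0],[0,0,-5.5,0,0,0],[0,0,-7,0,0,0],[0,0,-8,0,0,0],[0,0,-8,0,0,0]]'|grep -E "ee_pos|force: \[|grip"
python3 - <<'E'
from h import *
ctrl.camera("side");plan((.6,-.08,.195,1.63),(.529,-.1865,.195,1.579))
E
```

```text
ee_pos: [0.7461, 0.0297, 0.2886]
eef_rot: [-3.133, -0.001, 1.65]
force: [0.3, 0.2, -0.8]
time_s: 49.4
ee_pos: [0.7468, 0.0296, 0.2958]
eef_rot: [3.139, 0.0, 1.654]
force: [3.3, 0.9, 6.5]
grip_width: 0.0097
grip_force: 55.0
ee_pos: [0.7466, 0.0297, 0.3764]
force: [1.1, -0.3, -4.5]
grip_width: 0.0097
grip_force: 55.0
row [ -9.72 -15.52  -0.06   0.02] n>= 4
row [-10.21  -7.72  -0.     0.05] n>= 3
```

```bash
python3 -m jog '[[-0.5,-1,0,0,0,0],[-2,-3,0,0,0,0],[-4,-6,0,0,0,0],[-6,-9,0,0,0,0.01],[-7.5,-12,0,0,0,0.01],[-9,-14.5,0,0,0,0.02],[-9.7,-15.5,-0.1,0,0,0.02],[-9.7,-15.5,-0.1,0,0,0.02]]'|grep -E "ee_pos"
python3 - <<'E'
from h import *
ctrl.camera("side");plan((.529,-.1875,.195,1.579))
E
```

```text
ee_pos: [0.5997, -0.0806, 0.3753]
row [-10.29  -7.8   -0.02   0.05] n>= 3
```

```bash
python3 -m jog '[[-1,-0.8,0,0,0,0.01],[-3,-2.3,0,0,0,0.02],[-5.5,-4.2,0,0,0,0.03],[-8,-6.1,0,0,0,0.04],[-9.7,-7.4,0,0,0,0.05],[-10.3,-7.8,0,0,0,0.05],[-10.3,-7.8,0,0,0,0.05],[-10.3,-7.8,0,0,0,0.05]]'|grep -E "ee_pos|rot"
python3 - <<'E'
from h import *
ctrl.camera("side");plan((.529,-.1875,.127,1.579))
E
```

```text
ee_pos: [0.5294, -0.187, 0.375]
eef_rot: [3.142, -0.0, 1.584]
row [-0.07 -0.05  6.76  0.01] n>= 2
```

```bash
python3 -m jog '[[-0.1,0,0.5,0,0,0.01],[-0.1,0,2,0,0,0.01],[-0.1,0,4,0,0,0.01],[-0.1,0,5.5,0,0,0.01],[-0.1,0,6.7,0,0,0.01],[-0.1,0,6.7,0,0,0.01]]'|grep -E "ee_pos|force: \["
for i in 1 2 3; do python3 -m jog '[[0,0,0.15,0,0,0],[0,0,0.25,0,0,0],[0,0,0.25,0,0,0]]'|grep -E "ee_pos|force: \["; done
```

```text
ee_pos: [0.5288, -0.1882, 0.3064]
force: [-0.5, 0.7, -4.9]
ee_pos: [0.529, -0.1886, 0.3062]
force: [0.7, -0.1, -4.6]
ee_pos: [0.5288, -0.1886, 0.3031]
force: [-0.0, 0.2, -4.5]
ee_pos: [0.5288, -0.1885, 0.3004]
force: [0.6, -0.5, -4.3]
```

```bash
for i in 1 2; do python3 -m jog '[[0,0,0.1,0,0,0],[0,0,0.1,0,0,0]]'|grep -E "ee_pos|force: \["; done
```

```text
ee_pos: [0.529, -0.1886, 0.3002]
force: [-2.2, 1.2, 2.9]
ee_pos: [0.529, -0.1885, 0.3001]
force: [-4.7, 2.1, 13.0]
```

Seated. Releasing, lifting and backing off to check all three.

```bash
python3 -m jog '[[0,0,0,0,0,0],[0,0,0,0,0,0],[0,0,0,0,0,0],[0,0,0,0,0,0],[0,0,-3,0,0,0],[0,0,-7,0,0,0],[0,0,-11,0,0,0],[0,0,-13,0,0,0]]' 45 20|grep -E "ee_pos|force: \["
python3 -m jog '[[-5,0,0,0,0,0],[-5,-5,0,0,0,0],[5,-10,0,0,0,0],[10,-10,0,0,0,0],[15,-10,0,0,0,0],[20,-10,0,0,0,0],[25,-10,0,0,0,0],[25,-10,0,0,0,0]]'|grep -E "ee_pos"
python3 - <<'E'
from h import *
s=ctrl.camera("side");c=ctrl.camera("top")
hs=cv2.cvtColor(s["img"],cv2.COLOR_BGR2HSV);ht=cv2.cvtColor(c["img"],cv2.COLOR_BGR2HSV)
# top view: foot extents at z=.012 (foot top), grey mask
m=(ht[...,1]<60)&(ht[...,2]>60)
for fy in(-.343,-.265,-.187):
    ys=np.arange(fy+.038,fy-.039,-.001); xs=np.arange(.56,.40,-.001); out=[]
    for x in(.46,.485,.50,.515):
        uv=np.round(proj(c,np.c_[np.full(len(ys),x),ys,np.full(len(ys),.012)])).astype(int); g=ys[m[uv[:,1],uv[:,0]]]; out.append((round(g.max(initial=-9)-fy,3),round(g.min(initial=9)-fy,3)))
    for y in(fy-.027,fy+.027):
        uv=np.round(proj(c,np.c_[xs,np.full(len(xs),y),np.full(len(xs),.012)])).astype(int); g=xs[m[uv[:,1],uv[:,0]]]; out.append((round(g.max(initial=-9),3),round(g.min(initial=9),3)))
    print(fy,out)
    X=proj(s,[[.5295,fy,.13],[.4595,fy,.096],[.4595,fy,.06]]).round().astype(int)
    print("  candle S",[int(hs[X[2][1],k][1]) for k in range(X[2][0]-9,X[2][0]+10)])
m=(ht[...,0]>18)&(ht[...,0]<34)&(ht[...,1]>90)&(ht[...,2]>150); m[:230]=0  # flames in top view
for fy in(-.343,-.265,-.187): print("flame exp",proj(c,[[.4595,fy,.107]]).round(1),end=" ")
E
```

```text
ee_pos: [0.5288, -0.1885, 0.4322]
force: [0.3, 0.5, -0.6]
ee_pos: [0.4277, 0.0554, 0.4289]
-0.343 [(np.float64(0.032), np.float64(-0.038)), (np.float64(0.034), np.float64(-0.031)), (np.float64(0.034), np.float64(-0.032)), (np.float64(0.033), np.float64(-0.029)), (np.float64(0.542), np.float64(0.422)), (np.float64(0.542), np.float64(0.421))]
  candle S [125, 130, 131, 140, 39, 19, 28, 3, 0, 2, 1, 73, 37, 8, 4, 15, 58, 32, 3]
-0.265 [(np.float64(0.034), np.float64(-0.037)), (np.float64(0.033), np.float64(-0.029)), (np.float64(0.033), np.float64(-0.03)), (np.float64(0.036), np.float64(-0.03)), (np.float64(0.541), np.float64(0.421)), (np.float64(0.541), np.float64(0.421))]
  candle S [14, 11, 9, 12, 11, 18, 28, 7, 0, 1, 3, 51, 63, 21, 6, 3, 13, 16, 3]
-0.187 [(np.float64(0.033), np.float64(-0.035)), (np.float64(0.03), np.float64(-0.033)), (np.float64(0.033), np.float64(-0.033)), (np.float64(0.033), np.float64(-0.03)), (np.float64(0.541), np.float64(0.421)), (np.float64(0.541), np.float64(0.42))]
  candle S [11, 9, 5, 7, 18, 23, 24, 27, 26, 26, 24, 28, 17, 15, 12, 11, 5, 3, 39]
flame exp [[386.  251.1]] flame exp [[355.4 250.9]] flame exp [[324.8 250.7]]
```

```bash
python3 -c "
from station import ctrl
print(ctrl.get_obs()['time_s'],ctrl.hand_in())"
```

```text
the job is handed in; nothing more can be done
55.45 None
```

All three candles were pushed out, stood in holders and set with those holders into the three tray recesses, then handed in at 55 s; heights and camera positions looked right, but no verdict came back.

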